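# Make up a cart kit: weigh the axles, turn the side plates

## Robot

A 6-joint arm with a two-finger parallel gripper is mounted at the origin on the work surface. World frame = base frame: x ahead of the robot, y to its left, z up, the work surface at z = 0. Lengths are in mm, angles in rad, forces in N, time in s.
With the tool pointing down it reaches from about 275 to 1000 mm from the base axis. Payload 8.4 kg.
Tool frame: the origin (TCP) lies between the finger pads; the fingertips stand r.tips_ahead ahead of it and the grasp point (between the pads) lies 6 mm ahead of it (r.tips_ahead is the distance from the TCP to the fingertips, in mm); z points along the fingers, y is the line along which they close (so a half turn about z gives the same grasp; the last joint's range is limited). The gripper opens to 85 mm and grips with 20 to 120 N. Pads are 22 mm wide; open, the fingers measure 114 mm over their backs; the gripper's body (76 mm by 85 mm) begins 54 mm behind the grasp point. The pads swing forward as they close: fully open they stand 13 mm farther back than shut.
Start: joints at [1.324, 0.353, 1.633, -0, 1.155, -0.002], TCP at [151.475, 606.369, 256.281] pointing down, gripper open.
Joint ranges: [-2.63, 2.63], [-0.92, 2.1], [0.06, 2.66], [-1.3, 4.44], [0, 2.69], [-3.02, 3.02]. Speed limits (rad/s): [2.22, 2.22, 2.79, 3.14, 3.14, 3.14].

## Interface

Orientations are given as [roll, pitch, yaw] about the fixed x, y, z axes, in that order (R = Rz(yaw) Ry(pitch) Rx(roll)).
In Python, from rig import r gives the robot as it stands.
- The arm moves only by the tool carry_out, never from a script. Its arguments are lists of equal length, an entry for each row: "delta_pos": the shift along the tool's x, y, z in m, a list of three; "rot": the turn, a rotation vector about the tool's x, y, z in degrees, a list of three. A call has 1 to 8 rows; each row is the pose to reach, as a shift and turn from the pose commanded when the call began, along the tool's axes at that moment; what a row does not reach only later rows make up. A row lasts 1/8 s, in which the tool goes at most 62.5 mm and 10.7 degrees, less where a joint would pass 70% of its speed; a pose out of reach is approached as far as the arm can. A call with a gripper value outside its range is refused whole. "claw" is the finger opening in m, from 0 to 0.0854, set as the call begins (left out, the last holds). The fingers move at their own pace and stop on an object; "grip_force" is the grip in N (left out, the last holds). Time passes only in rows, so rows that repeat a pose let the fingers close. It gives the time, the measured TCP pose, the force, the opening and the grip force at its end, in the units of the state.
- r.sense(): the state, without advancing time (a new reading comes with each control period).
- r.grab_frame(name): name is "scene" or "top" or "wrist"; returns the picture (420x560x3 uint8, blue, green, red); there is no depth.
- r.camera_info(name): a dict with "fx", "fy", "cx", "cy" (pixels), "pose" (4x4, takes a point from camera to world coordinates); the wrist camera has in their place "hand_eye" (4x4, takes a point from camera to tool coordinates, whose origin is the TCP and whose axes are the flange's). Camera axes: x right, y down, z forward; pixel columns grow to the right and rows downward; lengths in mm; the calibration is good to about 2 mm. The wrist camera is an equidistant fisheye: a pixel r from the principal point sees the ray r / f radians off the axis. A picture is of the moment at which its call begins: read the wrist's pose just before it. camera_info takes no time and is no camera call.
- r.sign_off(): hands the job in; it is judged then, once.
Trained networks look in the newest picture that a camera, given by its name, has taken for a name from the list of things; names that differ only in an ending like _2 or _b are one class to them, and where a whole thing is asked for, a point or a joint stands for the part that bears it (a point fixed in the world has none). Each returns a list of dicts, best first, with "p" (0 to 1); they miss things now and then, are a little off and sometimes report something else, mostly with a low value. They report only what shows in the picture. A call takes as long as a camera call. They do not tell look-alikes from the thing itself.
- r.recognise(thing, camera): "box" ([left, top, right, bottom] in pixels, round what is visible of it).
- r.cut_out(thing, camera): "mask" (420x560 bool, what is visible of it) and "box" ([left, top, right, bottom] in pixels, round what is visible of it).
The state is a dict: "clock": time; "qpos": joint angles; "qvel": joint speeds; "joint_efforts": joint torques, N m; "eef_pos": TCP position; "tcp_rot": TCP orientation; "contact_force": force on the tool from outside, world axes, zero at the start; "wrist_torque": the same for the moment, N m; "opening": opening from 0.0 (shut) to 1.0 (fully open); "grasp_force": force on a finger pad.
Only numpy, scipy, OpenCV 4.12 (cv2) and the standard library are available. Lean on these libraries where they do the work, as an engineer would, in place of code of your own. Each camera call takes 0.05 s, during which the arm holds its last target. There are 200 camera calls.

## Task

Make up a cart kit: tip both scoops out over the scale pan so that all the steel axles end up in it and their weight alone brings the pan down onto its stop, and stand the empty scoops back upright on their plywood board. Turn every hardboard side plate over from the rail and lay it flat on the black cutting mat, engraved face up, each beside the others and well within the mat. Leave the tape roll and the glue bottle where they are.

Things in the scene. Friction and masses are not known exactly. Their poses are not given: they have to be found in the camera images.
- mat_top (a point): Black cutting mat with a grey grid, fixed on the bench, 340 mm (its x) by 280 mm (its y), 3 mm thick; this point is the centre of its top face, z up.
- rail: Fixed plywood board, 330 mm (its x) by 80 mm (its y), 25 mm high; origin at the centre of its underside. The plates lie across it, 110 mm apart, each end overhanging by about 40 mm.
- dock: Fixed thin plywood board on which the scoops stand, 170 mm (its x) by 270 mm (its y), 6 mm thick; origin at the centre of its underside, z up.
- pan_in (a point): Centre of the inner floor of the square aluminium scale pan (sinks with it), z up. Inside 132 x 132 mm; rim 40 mm above this point; floor 90 mm above the bench when empty, 65 mm on its stop.
- scale: Fixed spring scale; origin on the bench under the pan's centre. Its post, 90 mm wide (its y) and 182 mm high, stands 80 to 130 mm from the origin along its +x; the other three sides of the pan and the space above are open.
- pan (a joint): How far the pan has sunk, m: 0 when empty, 0.025 on its hard stop. It hangs on springs of 95 N/m with preload: it leaves the top at about 1 N of load and reaches the stop at about 3.4 N (four axles or more; three leave it some 5 mm short).
- scoop0_grip (a point): Middle of the upright black handle (26 x 26 mm, 50 mm tall) of a white scoop, 0.18 to 0.28 kg empty; x points to the scoop's mouth, z up. The handle reaches 23 mm above this point; below it a cross bar tops out 27 mm below. The point is 85 mm above the scoop's underside, 80 mm behind the mouth and 50 mm ahead of the closed end. The scoop is 130 mm long, 82 mm wide, its walls 50 mm high.
- scoop0_mouth (a point): Floor edge of that scoop's open end (mouth), at (+80, 0, -52) mm from its handle point, same axes. The chute's floor climbs 12 degrees from the closed end to the mouth: axles stay at the closed end while it is level and roll out when it is tipped mouth-down by 35 degrees or more.
- scoop1_grip (a point): Middle of the upright black handle (26 x 26 mm, 50 mm tall) of a white scoop, 0.18 to 0.28 kg empty; x points to the scoop's mouth, z up. The handle reaches 23 mm above this point; below it a cross bar tops out 27 mm below. The point is 85 mm above the scoop's underside, 80 mm behind the mouth and 50 mm ahead of the closed end. The scoop is 130 mm long, 82 mm wide, its walls 50 mm high.
- scoop1_mouth (a point): Floor edge of that scoop's open end (mouth), at (+80, 0, -52) mm from its handle point, same axes. The chute's floor climbs 12 degrees from the closed end to the mouth: axles stay at the closed end while it is level and roll out when it is tipped mouth-down by 35 degrees or more.
- axle0_mid (a point): Steel axle, plain round bar 16 mm in diameter, 70 mm long, 0.10 kg; centre, y along the bar. Starts in scoop0, lying across it.
- axle1_mid (a point): Steel axle, plain round bar 16 mm in diameter, 70 mm long, 0.10 kg; centre, y along the bar. Starts in scoop0, lying across it.
- axle2_mid (a point): Steel axle, plain round bar 16 mm in diameter, 70 mm long, 0.10 kg; centre, y along the bar. Starts in scoop0, lying across it. May be absent.
- axle3_mid (a point): Steel axle, plain round bar 16 mm in diameter, 70 mm long, 0.10 kg; centre, y along the bar. Starts in scoop1, lying across it.
- axle4_mid (a point): Steel axle, plain round bar 16 mm in diameter, 70 mm long, 0.10 kg; centre, y along the bar. Starts in scoop1, lying across it.
- axle5_mid (a point): Steel axle, plain round bar 16 mm in diameter, 70 mm long, 0.10 kg; centre, y along the bar. Starts in scoop1, lying across it. May be absent.
- plate0_mid (a point): Brown hardboard side plate, 160 mm (its x) by 44 mm (its y) by 8 mm thick, 0.055 kg; centre. One face is plain, the other has a dark laser-engraved pattern; z points out of the PLAIN face (so z down means engraved face up). Starts on the rail, plain face up. May be absent.
- plate1_mid (a point): Brown hardboard side plate, 160 mm (its x) by 44 mm (its y) by 8 mm thick, 0.055 kg; centre. One face is plain, the other has a dark laser-engraved pattern; z points out of the PLAIN face (so z down means engraved face up). Starts on the rail, plain face up. May be absent.
- plate2_mid (a point): Brown hardboard side plate, 160 mm (its x) by 44 mm (its y) by 8 mm thick, 0.055 kg; centre. One face is plain, the other has a dark laser-engraved pattern; z points out of the PLAIN face (so z down means engraved face up). Starts on the rail, plain face up. May be absent.
- tape: Bystander: loose roll of yellow tape lying flat, 90 mm across, 24 mm high; origin under its centre.
- glue: Bystander: loose white glue bottle, 56 mm across, 150 mm high; origin under its centre.
Mind the look-alikes: they are no part of the job. Leave any pink look-alike of the part that bears plate0_mid alone.

How it is judged (in metres and radians):
On the way, in this order (a step that is already met when the one before it is completed fails the run):
1. A scoop is tipped mouth-down over the pan (((angle between scoop0_grip's own z axis and vertical above 0.4 rad and horizontal distance between scoop0_grip and pan_in below 0.22 m) or (angle between scoop1_grip's own z axis and vertical above 0.4 rad and horizontal distance between scoop1_grip and pan_in below 0.22 m))), for 0.1 s.
2. The axles' weight has brought the pan onto its stop (value of joint pan above 0.0235 m), for 0.5 s.
At the end, for the whole second after the job is handed in: The pan is down on its stop (joint above 0.0235) with every axle inside it; both scoops stand upright (within 0.08 rad) on the dock board; every plate lies flat on the mat (not on another plate), engraved face up, its centre at least 10 mm inside the mat's edges, at rest (value of joint pan above 0.0235 m and x of axle0_mid in the frame of pan_in between -0.067 and 0.067 m and y of axle0_mid in the frame of pan_in between -0.067 and 0.067 m and z of axle0_mid in the frame of pan_in between 0 and 0.045 m and x of axle1_mid in the frame of pan_in between -0.067 and 0.067 m and y of axle1_mid in the frame of pan_in between -0.067 and 0.067 m and z of axle1_mid in the frame of pan_in between 0 and 0.045 m and x of axle2_mid in the frame of pan_in between -0.067 and 0.067 m and y of axle2_mid in the frame of pan_in between -0.067 and 0.067 m and z of axle2_mid in the frame of pan_in between 0 and 0.045 m and x of axle3_mid in the frame of pan_in between -0.067 and 0.067 m and y of axle3_mid in the frame of pan_in between -0.067 and 0.067 m and z of axle3_mid in the frame of pan_in between 0 and 0.045 m and x of axle4_mid in the frame of pan_in between -0.067 and 0.067 m and y of axle4_mid in the frame of pan_in between -0.067 and 0.067 m and z of axle4_mid in the frame of pan_in between 0 and 0.045 m and x of axle5_mid in the frame of pan_in between -0.067 and 0.067 m and y of axle5_mid in the frame of pan_in between -0.067 and 0.067 m and z of axle5_mid in the frame of pan_in between 0 and 0.045 m and x of scoop0_grip in the frame of dock between -0.09 and 0.09 m and y of scoop0_grip in the frame of dock between -0.14 and 0.14 m and z of scoop0_grip in the frame of dock between 0.08 and 0.1 m and angle between each of scoop0_grip, scoop1_grip's own z axis and vertical below 0.08 rad and x of scoop1_grip in the frame of dock between -0.09 and 0.09 m and y of scoop1_grip in the frame of dock between -0.14 and 0.14 m and z of scoop1_grip in the frame of dock between 0.08 and 0.1 m and x of plate0_mid in the frame of mat_top between -0.16 and 0.16 m and y of plate0_mid in the frame of mat_top between -0.13 and 0.13 m and z of plate0_mid in the frame of mat_top between 0 and 0.009 m and angle between each of plate0_mid, plate1_mid, plate2_mid's own z axis and vertical above 3 rad and linear speed of each of plate0, plate1, plate2 below 0.02 m/s and x of plate1_mid in the frame of mat_top between -0.16 and 0.16 m and y of plate1_mid in the frame of mat_top between -0.13 and 0.13 m and z of plate1_mid in the frame of mat_top between 0 and 0.009 m and x of plate2_mid in the frame of mat_top between -0.16 and 0.16 m and y of plate2_mid in the frame of mat_top between -0.13 and 0.13 m and z of plate2_mid in the frame of mat_top between 0 and 0.009 m); the robot touches nothing.
It fails at once if The tape roll or the glue bottle is shifted by more than 30 mm (distance of any of tape, glue from where it was at the start of the episode above 0.03 m).
Of axle2, axle5 only 1 to 2 are there at a start; the rules pass over those that are not, and their reading is None.
Of plate0, plate1, plate2 only 2 to 3 are there at a start; the rules pass over those that are not, and their reading is None.
At some moment in a run one of plate0, plate1, plate2 may be knocked a few centimetres aside while the robot is not near it.
It also fails if it takes over 210 s, if anything falls off the work surface, if the arm or the gripper's body presses on something with over 40 N, if the wrist force passes 120 N, or if a joint passes its speed limit or range.

## Working session

There is one attempt and no reset: what is moved stays moved. The work goes in short steps, Python scripts to look and compute and a tool call to move; the robot and the scene stay as the last step left them, time stands still between calls to the robot, and variables do not carry over. Pictures are saved under pics/ and viewed, at most 14 in all, crops included, and the job is handed in when it is done.

Besides the shell and the picture viewer there is one more tool, called after "Emit:" in YAML: its name, and indented under it one key for each argument. carry_out: Moves the arm, as the interface text tells. Its arguments: {"type":"object","properties":{"delta_pos":{"type":"array","items":{"type":"array","items":{"type":"number"}}},"rot":{"type":"array","items":{"type":"array","items":{"type":"number"}}},"claw":{"type":"number"},"grip_force":{"type":"number"}},"required":["delta_pos","rot"]}

```bash
ls; mkdir -p pics
python3 - <<'E'
from rig import r
import cv2,numpy as np
print(r.sense(), r.tips_ahead)
for c in("scene","top"):
    im=r.grab_frame(c); cv2.imwrite(f"pics/{c}0.png",im)
    k=r.camera_info(c); print(c,k)
print(r.camera_info("wrist"))
for n in["scoop0_grip","plate0_mid","rail","dock","pan_in","scale","tape","glue","axle0_mid","mat_top"]:
    try:
        for d in r.recognise(n,"top"): print(n,round(d["p"],2),np.round(d["box"]))
    except Exception as e: print(n,e)
E
```

```text
pics
{'clock': 0.0, 'qpos': array([ 1.32359173e+00,  3.53612764e-01,  1.63415712e+00, -1.62216182e-06,
        1.15521660e+00, -2.40279980e-03]), 'qvel': array([ 0.00088365, -0.00156241, -0.00034789,  0.00067771,  0.00070619,
        0.00093928]), 'joint_efforts': array([ 2.20273971e-03, -6.05259347e+01, -3.42082036e+01,  2.92805826e-04,
        9.24711727e-03,  1.08581210e-05]), 'eef_pos': array([151.36748396, 605.9207621 , 255.57392835]), 'tcp_rot': array([-3.14019882e+00, -1.86594065e-06,  2.89679151e+00]), 'contact_force': array([ 0.55858881, -0.21349621,  0.33918077]), 'wrist_torque': array([-0.02932945,  0.01717599,  0.01497263]), 'grasp_force': 0.0, 'opening': 1.0017508723646986} 25.0
scene {'fx': 417.49445748190203, 'fy': 417.49445748190203, 'cx': 277.3024339554505, 'cy': 207.0170729813511, 'pose': array([[ 4.72569284e-01,  7.67125568e-01, -4.33816361e-01,
         9.84275365e+02],
       [ 8.81222985e-01, -4.05089078e-01,  2.43616275e-01,
        -3.31478981e+02],
       [ 1.11500037e-02, -4.97414517e-01, -8.67441339e-01,
         1.10354838e+03],
       [ 0.00000000e+00,  0
[... 788 characters left out ...]
6348037e-01],
       [-5.54058352e-04, -3.05103763e-01,  9.52318952e-01,
        -1.17145847e+02],
       [ 0.00000000e+00,  0.00000000e+00,  0.00000000e+00,
         1.00000000e+00]])}
scoop0_grip 0.94 [339. 226. 375. 279.]
scoop0_grip 0.58 [ 71. 152. 177. 284.]
plate0_mid 0.97 [193. 155. 249. 176.]
plate0_mid 0.87 [110. 309. 165. 356.]
rail 0.71 [204. 148. 241. 271.]
dock 0.83 [326. 213. 430. 284.]
dock 0.24 [289. 114. 355. 179.]
pan_in 0.71 [290. 111. 354. 179.]
scale 0.87 [293.  92. 354. 187.]
tape 0.63 [184.  97. 213. 130.]
tape 0.28 [288. 111. 355. 177.]
glue 0.84 [417. 148. 451. 177.]
glue 0.68 [341. 271. 370. 278.]
mat_top 0.73 [ 69. 152. 178. 281.]
mat_top 0.73 [346. 264. 372. 271.]
```

```bash
python3 -c "
import cv2
a=cv2.imread('pics/top0.png');cv2.imwrite('pics/top0c.png',cv2.resize(a[80:380,50:470],None,fx=1.9,fy=1.9,interpolation=cv2.INTER_CUBIC))
a=cv2.imread('pics/scene0.png');cv2.imwrite('pics/scene0c.png',cv2.resize(a,(800,600),interpolation=cv2.INTER_CUBIC))"
```

```text
(no output)
```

View pics/top0c.png

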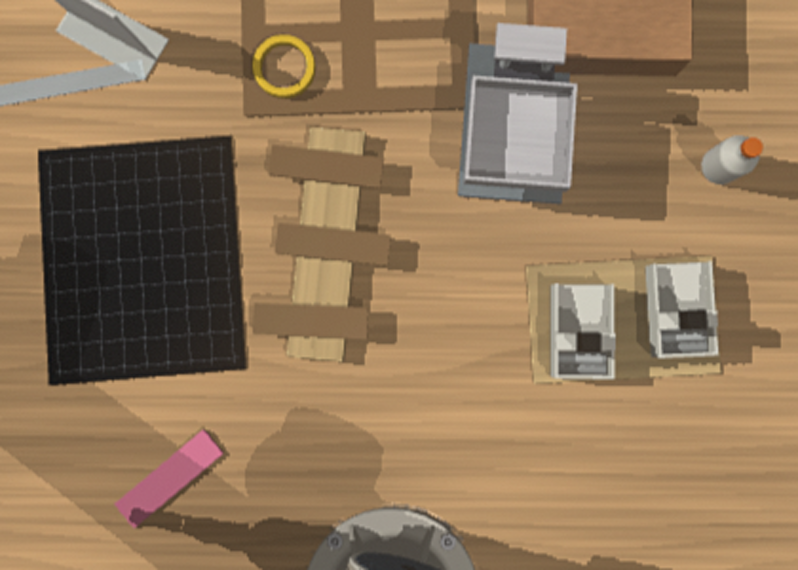

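View pics/scene0c.png

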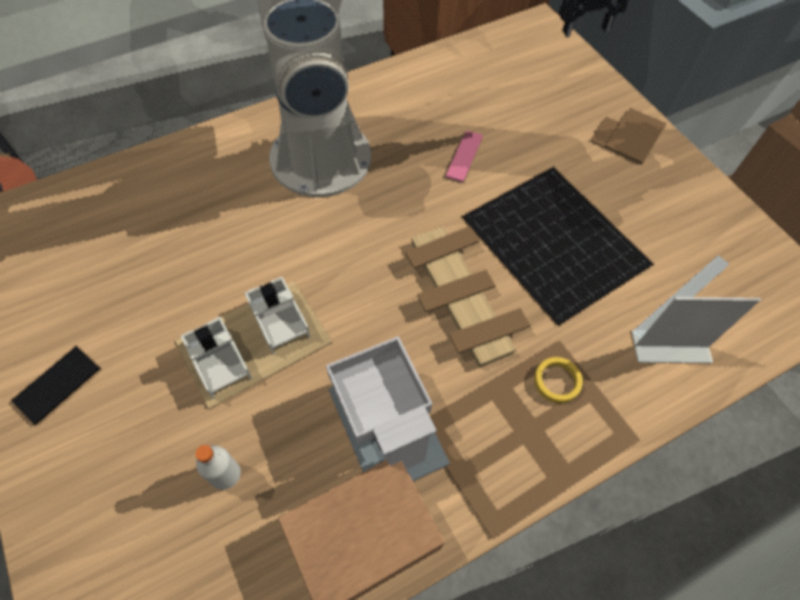

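The top and scene views show three plates on the rail (full-frame top pixels about 221,166; 225,208; 213,248) and the mat centred at about (123,217). The scoops are at (356,254) and (408,241) with mouths up-image, which is +x. The pan is at (323,146) with its post on the +x side. The pink decoy is at (137,332).

```bash
cat > h.py <<'E'
from rig import r
import cv2,numpy as np
from scipy.spatial.transform import Rotation as R
def w(px,z,cam="top"):
    k=r.camera_info(cam);P=np.atleast_2d(np.asarray(px,float));T=k["pose"]
    d=np.c_[(P[:,0]-k["cx"])/k["fx"],(P[:,1]-k["cy"])/k["fy"],np.ones(len(P))]@T[:3,:3].T
    o=T[:3,3];return (o+d*((z-o[2])/d[:,2])[:,None])[:,:2]
def rect(mask,z,cam="top"):
    c,_=cv2.findContours(mask.astype(np.uint8),cv2.RETR_EXTERNAL,cv2.CHAIN_APPROX_NONE)
    c=max(c,key=cv2.contourArea)[:,0]
    (x,y),(a,b),t=cv2.minAreaRect(w(c,z,cam).astype(np.float32))
    if a<b:a,b,t=b,a,t+90
    return np.round([x,y,a,b,(t+90)%180-90],1)   # centre, long, short, angle deg of long side
def go(p,rpy_deg=None,Rm=None):
    "tool-frame shift (m) and rotvec (deg) from measured pose to world target"
    s=r.sense();A=R.from_euler("xyz",s["tcp_rot"]);B=R.from_matrix(Rm) if Rm is not None else R.from_euler("xyz",rpy_deg,degrees=True)
    print("d",np.round(A.inv().apply(np.array(p)-s["eef_pos"])/1000,4),"rot",np.round((A.inv()*B).as_rotvec(degrees=True),2))
def st():
    s=r.sense();print("t%.2f"%s["clock"],np.round(s["eef_pos"],1),np.round(np.degrees(s["tcp_rot"]),1),"q",np.round(s["qpos"],2),"F",np.round(s["contact_force"],1),"op",round(s["opening"]*85.4,1),"g",round(s["grasp_force"],1))
E
python3 - <<'E'
from h import *
for c in("top","scene"):
    im=r.grab_frame(c)
    for n,z in[("plate0_mid",33),("mat_top",3),("rail",25),("dock",6),("scale",130),("pan_in",130),("scoop0_grip",56),("tape",24),("glue",0)]:
        for d in r.cut_out(n,c):
            if d["p"]>.3 and d["mask"].sum()>50: print(c,n,round(d["p"],2),np.round(d["box"]),rect(d["mask"],z,c))
    hsv=cv2.cvtColor(im,cv2.COLOR_BGR2HSV)
    dark=(im.max(2)<45).astype(np.uint8)
    n,l,s,ce=cv2.connectedComponentsWithStats(dark)
    for i in range(1,n):
        if 20<s[i,4]<900: print(c,"dark",s[i],ce[i].round(1),"at z114",rect(l==i,114,c))
go([360,-262,200],[180,0,0]); st()
E
```

```text
top plate0_mid 0.86 [111. 306. 166. 356.] [164.6 306.9 160.5  45.9 -49.9]
top plate0_mid 0.57 [191. 154. 254. 180.] [602.1  99.  160.3  47.4  83.7]
top mat_top 0.69 [ 70. 151. 181. 285.] [471.3 364.7 344.7 285.3   5.2]
top mat_top 0.61 [293.  90. 355. 189.] [ 691.2 -178.5  263.8  165.4   -3.7]
top rail 0.82 [203. 149. 242. 274.] [438.7 100.5  82.5  66.6  85.6]
top dock 0.63 [328. 212. 428. 282.] [ 390.4 -327.9  268.   169.8  -86.3]
top pan_in 0.94 [287. 110. 354. 179.] [ 645.3 -170.1  175.5  142.9   -3.9]
top pan_in 0.45 [184. 241. 246. 259.] [382.8 105.6 148.6  44.5 -89.5]
top scoop0_grip 0.81 [338. 226. 373. 278.] [ 3.731e+02 -2.629e+02  1.287e+02  8.680e+01 -1.000e-01]
top tape 0.87 [181.  99. 214. 130.] [750.7 163.1  89.6  87.8   0.8]
top tape 0.72 [ 70. 153. 177. 285.] [469.4 358.6 335.1 276.    5.1]
top glue 0.86 [417. 150. 452. 176.] [ 627.9 -492.9   96.2   56.7  -58.7]
top glue 0.59 [399. 256. 425. 267.] [ 351.4 -418.4   66.4   15.5  -85.4]
top glue 0.52 [345. 266. 369. 270.] [ 335.4 -270.5   65.7   13.6  -89.5]
top dark [133 161  11  12 114] [137.7 166.7] at z114 [587.6 301.
[... 2126 characters left out ...]
 [391   0  50  23 584] [413.4   6.7] at z114 [-14.2 815.9 196.8 130.4  62.8]
scene dark [208  11   6   4  21] [210.4  12.6] at z114 [-361.4  120.8   18.9   17.5   62.7]
scene dark [217  62   9   7  40] [220.9  64.6] at z114 [-90.6  40.9  28.3  24.4   9.5]
scene dark [ 0 94 12 16 80] [  4.  102.1] at z114 [-250.5 -638.8   83.9   18.4   13.1]
scene dark [183 199  12  16 116] [188.5 206.2] at z114 [ 374.6 -265.7   45.1   22.9    0.4]
scene dark [137 229  14  16 128] [143.7 236.7] at z114 [ 405.5 -405.    44.7   21.3    3.4]
d [-0.4127 -0.7919  0.0563] rot [  0.     0.   165.97]
t1.60 [151.5 606.4 256.3] [-180.    0.  166.] q [ 1.32  0.35  1.63 -0.    1.16 -0.  ] F [ 0.4 -0.5  0.3] op 85.3 g 0.0
```

Emit:
carry_out:
  delta_pos:
    - [-0.43,-0.31,0]
    - [-0.43,-0.31,0]
    - [-0.43,-0.31,0]
    - [-0.43,-0.31,0]
    - [-0.43,-0.31,0]
    - [-0.43,-0.31,0]
    - [-0.43,-0.31,0]
    - [-0.43,-0.31,0]
  rot:
    - [0,0,10]
    - [0,0,20]
    - [0,0,30]
    - [0,0,40]
    - [0,0,50]
    - [0,0,60]
    - [0,0,70]
    - [0,0,80]
  claw: 0.06

```text
clock: 2.6
eef_pos: [475.3, 222.7, 256.6]
tcp_rot: [3.141, -0.001, 1.495]
contact_force: [2.0, 1.0, -0.5]
opening: 0.702
grasp_force: 0.0
```

Emit:
carry_out:
  delta_pos:
    - [-0.46,-0.1,0]
    - [-0.46,-0.1,0]
    - [-0.46,-0.1,0]
    - [-0.46,-0.1,0]
    - [-0.46,-0.1,0]
    - [-0.46,-0.1,0]
    - [-0.46,-0.1,0]
    - [-0.46,-0.1,0]
  rot:
    - [0,0,10]
    - [0,0,20]
    - [0,0,30]
    - [0,0,40]
    - [0,0,50]
    - [0,0,60]
    - [0,0,70]
    - [0,0,80]

```text
clock: 3.6
eef_pos: [341.1, -230.0, 256.7]
tcp_rot: [3.141, -0.001, 0.096]
contact_force: [0.4, 0.4, -0.2]
opening: 0.698
grasp_force: 0.0
```

```bash
cat >> h.py <<'E'
def ww(px,z):
    "wrist pixel -> world at height z"
    k=r.camera_info("wrist");P=np.atleast_2d(np.asarray(px,float))-[k["cx"],k["cy"]]
    s=r.sense();A=R.from_euler("xyz",s["tcp_rot"]).as_matrix();H=k["hand_eye"]
    rr=np.linalg.norm(P,axis=1)+1e-9;th=rr/k["fx"]
    d=np.c_[P/rr[:,None]*np.sin(th)[:,None],np.cos(th)]@H[:3,:3].T@A.T
    o=A@H[:3,3]+s["eef_pos"];return (o+d*((z-o[2])/d[:,2])[:,None])[:,:2]
def wp(X):
    "world point -> wrist pixel"
    k=r.camera_info("wrist");s=r.sense();A=R.from_euler("xyz",s["tcp_rot"]).as_matrix();H=k["hand_eye"]
    p=(np.array(X)-s["eef_pos"])@A;p=(p-H[:3,3])@H[:3,:3];n=np.hypot(p[0],p[1])
    return np.array([k["cx"],k["cy"]])+p[:2]/n*np.arctan2(n,p[2])*k["fx"]
E
python3 - <<'E'
from h import *
st()
print(w([[360,260],[414.7,247.9]],114))
for p in[(365,-262,91),(352,-262,114),(365,-405,114),(395,-400,114)]: print(wp(p))
cv2.imwrite("pics/w1.png",r.grab_frame("wrist"))
for d in r.cut_out("scoop0_grip","wrist"): print(d["p"],d["box"])
E
```

```text
t3.60 [ 341.1 -230.   256.7] [179.9  -0.    5.5] q [-0.6   0.01  2.06 -0.    1.07  0.88] F [ 0.4  0.4 -0.2] op 59.6 g 0.0
[[ 356.33732522 -262.18227645]
 [ 387.96364028 -400.61118568]]
[313.93268025 172.07875977]
[315.13864788 192.92468052]
[463.93191628 195.17685608]
[466.40513188 163.28666034]
0.92 [265.8, 85.3, 364.5, 221.3]
```

View pics/w1.png

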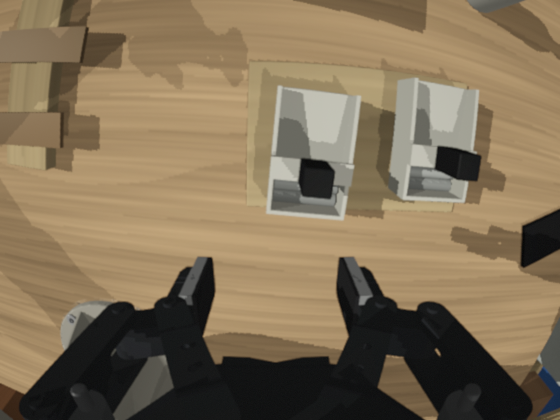

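Run:
```python
from h import *
im=cv2.imread("pics/w1.png")
print(ww([[318,182],[461,164]],114))
c=im[140:215,280:500];cv2.imwrite("pics/w1c.png",cv2.resize(cv2.convertScaleAbs(c,alpha=3),None,fx=3.6,fy=3.6,interpolation=cv2.INTER_NEAREST))
```

```text
[[ 361.8078909  -263.38421096]
 [ 393.77849323 -394.21501751]]
```

View pics/w1c.png

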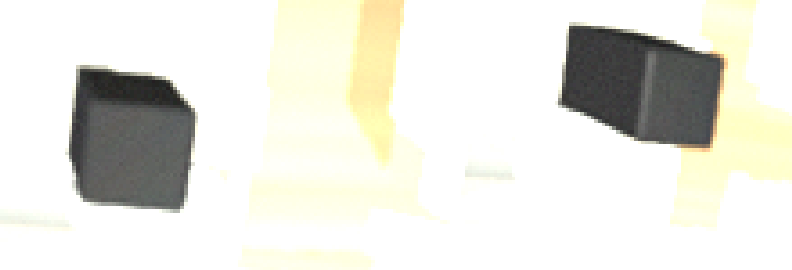

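Run:
```python
from h import *
for c in([(82,100),(192,110),(183,210),(80,203)],[(650,50),(722,58),(712,148),(637,137)]):
    q=ww(np.array(c)/3.6+[280,140],114);print(q.mean(0),[np.degrees(np.arctan2(*(d[::-1]))).round(1) for d in(q[0]-q[3],q[1]-q[2],q[0]-q[1],q[3]-q[2])],np.linalg.norm(q-np.roll(q,1,0),axis=1).round())
# mask of scoops in top cam: outlines
go([360,-263,150],[180,0,0])
```

```text
[ 360.57521354 -263.0495966 ] [np.float64(5.7), np.float64(3.1), np.float64(90.9), np.float64(91.7)] [24. 25. 24. 24.]
[ 392.05348115 -404.40106168] [np.float64(3.2), np.float64(6.7), np.float64(93.9), np.float64(90.6)] [22. 24. 24. 25.]
d [0.0154 0.0344 0.1066] rot [ 0.07 -0.03  5.54]
```

Emit:
carry_out:
  delta_pos:
    - [0.0155,0.0345,0.06]
    - [0.0155,0.0345,0.1]
    - [0.0155,0.0345,0.13]
    - [0.0155,0.0345,0.145]
    - [0.0155,0.0345,0.157]
    - [0.0155,0.0345,0.158]
    - [0.0155,0.0345,0.158]
    - [0.0155,0.0345,0.158]
  rot:
    - [0,0,4.5]
    - [0,0,4.5]
    - [0,0,4.5]
    - [0,0,4.5]
    - [0,0,4.5]
    - [0,0,4.5]
    - [0,0,4.5]
    - [0,0,4.5]

```text
clock: 4.7
eef_pos: [361.5, -260.5, 99.1]
tcp_rot: [3.141, -0.001, 0.026]
contact_force: [-0.2, -0.3, -0.1]
opening: 0.701
grasp_force: 0.0
```

Emit:
carry_out:
  delta_pos:
    - [0,0,0]
    - [0,0,0]
    - [0,0,0]
    - [0,0,0]
    - [0,0,0]
    - [0,0,0]
  rot:
    - [0,0,0]
    - [0,0,0]
    - [0,0,0]
    - [0,0,0]
    - [0,0,0]
    - [0,0,0]
  claw: 0.015
  grip_force: 90

```text
clock: 5.45
eef_pos: [361.4, -260.5, 98.5]
tcp_rot: [3.141, -0.001, 0.026]
contact_force: [-0.6, -4.4, 5.2]
opening: 0.293
grasp_force: 89.5
```

Emit:
carry_out:
  delta_pos:
    - [0,0,-0.01]
    - [0,0,-0.03]
    - [0,0,-0.055]
    - [0,0,-0.085]
    - [0,0,-0.115]
    - [0,0,-0.14]
    - [0,0,-0.155]
    - [0,0,-0.16]
  rot:
    - [0,0,0]
    - [0,0,0]
    - [0,0,0]
    - [0,0,0]
    - [0,0,0]
    - [0,0,0]
    - [0,0,0]
    - [0,0,0]

```text
clock: 6.45
eef_pos: [360.9, -260.0, 258.7]
tcp_rot: [3.142, -0.0, 0.026]
contact_force: [0.6, -0.2, -4.6]
opening: 0.292
grasp_force: 89.1
```

Run:
```python
from h import *
st()
cv2.imwrite("pics/w2.png",r.grab_frame("wrist"))
```

```text
t6.45 [ 360.9 -260.   258.7] [180.   -0.    1.5] q [-0.63  0.06  2.    0.    1.08  0.92] F [ 0.6 -0.2 -4.6] op 24.9 g 89.1
```

View pics/w2.png

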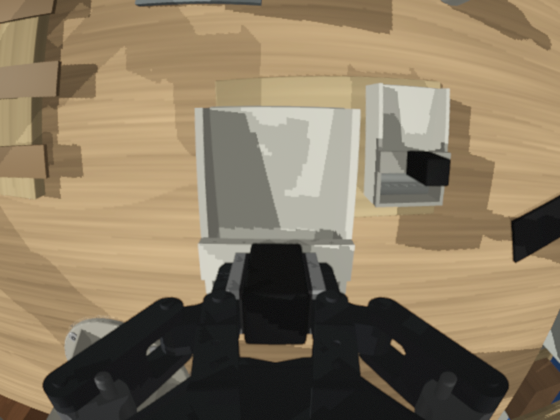

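Run:
```python
from h import *
q=w([(300.5,120.5),(353.7,124.2),(350.5,178.4),(294.7,177.4)],130);print(q,q.mean(0))
# refine with scene: rim corners in 800x600 view (scaled 800/560)
s=np.array([(328,370),(403,340),(437,403),(367,440)])*.7
q=w(s,130,"scene");print(q,q.mean(0))
```

```text
[[ 707.69590164 -109.75668895]
 [ 699.81895499 -245.05997753]
 [ 560.70721905 -236.47497578]
 [ 561.68948456  -95.93846236]] [ 632.47789006 -171.80752616]
[[ 573.89662952 -234.72510331]
 [ 584.34190529  -90.65045585]
 [ 715.99119333  -96.14283928]
 [ 716.96670224 -230.44029809]] [ 647.7991076  -162.98967413]
```

Emit:
carry_out:
  delta_pos:
    - [0.01,0.003,0]
    - [0.03,0.01,0]
    - [0.055,0.02,0]
    - [0.085,0.03,0]
    - [0.115,0.04,0]
    - [0.145,0.052,0]
    - [0.175,0.063,0]
    - [0.2,0.072,0]
  rot:
    - [0,0,-2]
    - [0,0,-6]
    - [0,0,-12]
    - [0,0,-19]
    - [0,0,-27]
    - [0,0,-35]
    - [0,0,-43]
    - [0,0,-51]

```text
clock: 7.5
eef_pos: [564.2, -327.1, 256.3]
tcp_rot: [-3.139, 0.0, 0.922]
contact_force: [0.4, 0.4, -3.5]
opening: 0.293
grasp_force: 88.9
```

Emit:
carry_out:
  delta_pos:
    - [0.035,-0.013,0]
    - [0.051,-0.025,0]
    - [0.061,-0.034,0]
    - [0.065,-0.042,0]
    - [0.067,-0.044,0]
    - [0.067,-0.044,0]
    - [0.067,-0.044,0]
    - [0.067,-0.044,0]
  rot:
    - [0,0,-8]
    - [0,0,-16]
    - [0,0,-23]
    - [0,0,-29]
    - [0,0,-33.5]
    - [0,0,-36.5]
    - [0,0,-37.5]
    - [0,0,-37.5]

```text
clock: 8.5
eef_pos: [568.8, -247.0, 257.4]
tcp_rot: [-3.14, -0.001, 1.57]
contact_force: [0.7, -0.1, -2.9]
opening: 0.291
grasp_force: 89.8
```

Run:
```python
from h import *
st()
im=r.grab_frame("wrist")
for d in r.cut_out("pan_in","wrist"): print(d["p"],d["box"])
for a in(-66,66):
  for b in(-66,66): 
    p=wp((640+a,-168+b,130)); cv2.circle(im,tuple(int(v) for v in p),3,(0,0,255),1)
cv2.imwrite("pics/w3.png",im)
```

```text
t8.50 [ 568.8 -247.   257.4] [-179.9   -0.    90. ] q [-0.41  0.35  1.64  0.    1.16 -0.41] F [ 0.7 -0.1 -2.9] op 24.9 g 89.8
0.93 [272.9, 8.0, 470.5, 202.3]
0.6 [113.7, 282.3, 123.3, 302.1]
```

View pics/w3.png

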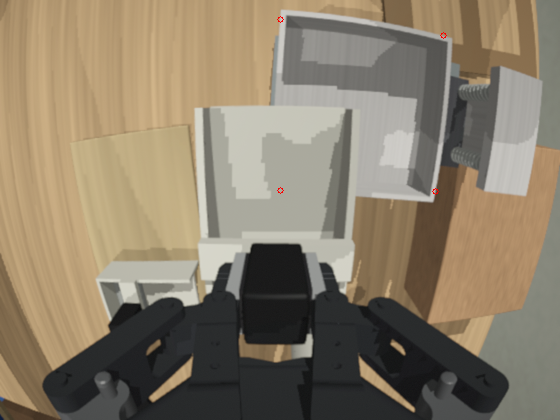

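Run:
```python
from h import *
q=ww([(284,11),(451,38),(433,201)],130);print(q,(q[0]+q[2])/2)
```

```text
[[ 576.4746095   -95.08380994]
 [ 712.95160211 -103.19988654]
 [ 704.55753961 -242.18078923]] [ 640.51607456 -168.63229959]
```

Emit:
carry_out:
  delta_pos:
    - [-0.004,0.013,0.003]
    - [-0.012,0.036,0.008]
    - [-0.018,0.058,0.014]
    - [-0.022,0.07,0.017]
    - [-0.022,0.072,0.017]
    - [-0.022,0.072,0.017]
  rot:
    - [0,0,0]
    - [0,0,0]
    - [0,0,0]
    - [0,0,0]
    - [0,0,0]
    - [0,0,0]

```text
clock: 9.35
eef_pos: [640.5, -268.9, 241.2]
tcp_rot: [-3.141, -0.0, 1.57]
contact_force: [0.2, -0.0, -3.5]
opening: 0.291
grasp_force: 89.8
```

Emit:
carry_out:
  delta_pos:
    - [0.0033,0,-0.001]
    - [0.0066,0,-0.002]
    - [0.01,0,-0.003]
    - [0.014,0,-0.003]
    - [0.017,0,-0.004]
    - [0.02,0,-0.004]
    - [0.0225,0,-0.004]
    - [0.025,0,-0.004]
  rot:
    - [0,-3,0]
    - [0,-6,0]
    - [0,-9,0]
    - [0,-12,0]
    - [0,-14,0]
    - [0,-16,0]
    - [0,-18,0]
    - [0,-20,0]

```text
clock: 10.35
eef_pos: [640.2, -243.8, 245.9]
tcp_rot: [3.141, 0.35, 1.57]
contact_force: [1.0, -1.1, -3.5]
opening: 0.288
grasp_force: 89.8
```

Emit:
carry_out:
  delta_pos:
    - [0.003,0,-0.001]
    - [0.006,0,-0.002]
    - [0.0085,0,-0.003]
    - [0.0115,0,-0.004]
    - [0.014,0,-0.005]
    - [0.017,0,-0.006]
    - [0.0195,0,-0.0065]
    - [0.022,0,-0.0075]
  rot:
    - [0,-2,0]
    - [0,-4,0]
    - [0,-6,0]
    - [0,-8,0]
    - [0,-10,0]
    - [0,-12,0]
    - [0,-13.5,0]
    - [0,-15,0]

```text
clock: 11.35
eef_pos: [640.7, -220.8, 245.3]
tcp_rot: [3.141, 0.612, 1.57]
contact_force: [-0.4, -0.9, -2.5]
opening: 0.291
grasp_force: 90.1
```

Run:
```python
from h import *
st()
im=r.grab_frame("wrist")
cv2.imwrite("pics/w4.png",im)
```

```text
t11.35 [ 640.7 -220.8  245.3] [179.9  35.1  89.9] q [-0.06  0.45  1.66 -0.7   1.11  0.28] F [-0.4 -0.9 -2.5] op 24.8 g 90.1
```

View pics/w4.png

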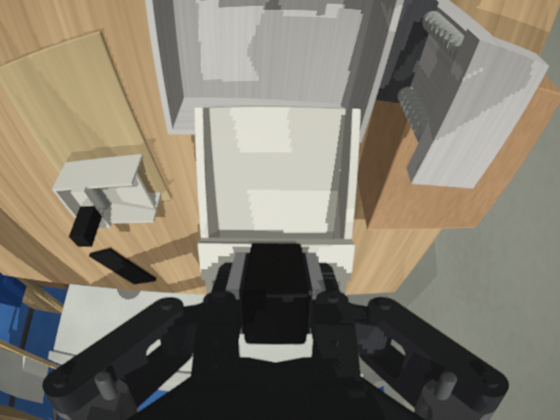

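Emit:
carry_out:
  delta_pos:
    - [0.003,0,-0.001]
    - [0.006,0,-0.003]
    - [0.0095,0,-0.004]
    - [0.0125,0,-0.0055]
    - [0.016,0,-0.007]
    - [0.019,0,-0.0085]
    - [0.0215,0,-0.0095]
    - [0.024,0,-0.0105]
  rot:
    - [0,-2,0]
    - [0,-4,0]
    - [0,-6,0]
    - [0,-8,0]
    - [0,-10,0]
    - [0,-12,0]
    - [0,-13.5,0]
    - [0,-15,0]

```text
clock: 12.4
eef_pos: [640.9, -194.9, 239.6]
tcp_rot: [3.142, 0.874, 1.57]
contact_force: [-0.3, -0.3, -2.9]
opening: 0.293
grasp_force: 90.2
```

Emit:
carry_out:
  delta_pos:
    - [0,0,0]
    - [0,0,0]
    - [0,0,0]
    - [0,0,0]
    - [0,0,0]
    - [0,0,0]
    - [0,0,0]
    - [0,0,0]
  rot:
    - [0,0,0]
    - [0,0,0]
    - [0,0,0]
    - [0,0,0]
    - [0,0,0]
    - [0,0,0]
    - [0,0,0]
    - [0,0,0]

```text
clock: 13.4
eef_pos: [640.8, -195.1, 239.6]
tcp_rot: [-3.142, 0.873, 1.57]
contact_force: [0.4, -0.1, -1.8]
opening: 0.295
grasp_force: 90.2
```

Run:
```python
from h import *
st()
w1=r.grab_frame("wrist")
cv2.imwrite("pics/w5.png",w1)
for c in("wrist",):
    for d in r.recognise("axle0_mid",c): print(c,round(d["p"],2),np.round(d["box"]))
```

```text
t13.40 [ 640.8 -195.1  239.6] [-180.   50.   90.] q [ 0.07  0.52  1.69 -0.95  1.22  0.56] F [ 0.4 -0.1 -1.8] op 25.2 g 90.2
```

View pics/w5.png

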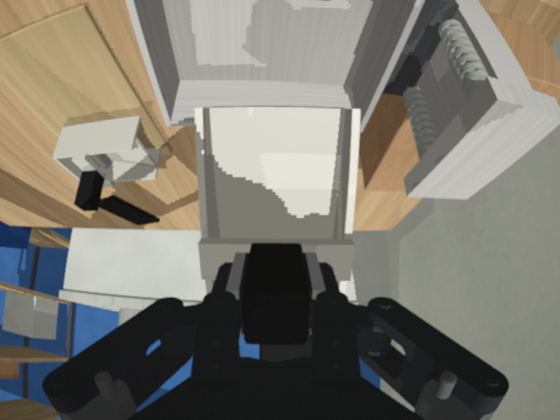

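Run:
```python
from h import *
ims=[cv2.resize(r.grab_frame("scene")[200:345,170:370],None,fx=4,fy=4,interpolation=cv2.INTER_CUBIC)]
for c in("scene",):
    for d in r.recognise("axle0_mid",c): print(c,round(d["p"],2),np.round(d["box"]))
cv2.imwrite("pics/s2.png",ims[0]); st()
```

```text
scene 0.49 [274. 260. 285. 285.]
t13.60 [ 640.8 -195.2  239.6] [-180.   50.   90.] q [ 0.07  0.52  1.69 -0.95  1.22  0.56] F [-0.   0.8 -2.6] op 25.1 g 90.2
```

View pics/s2.png

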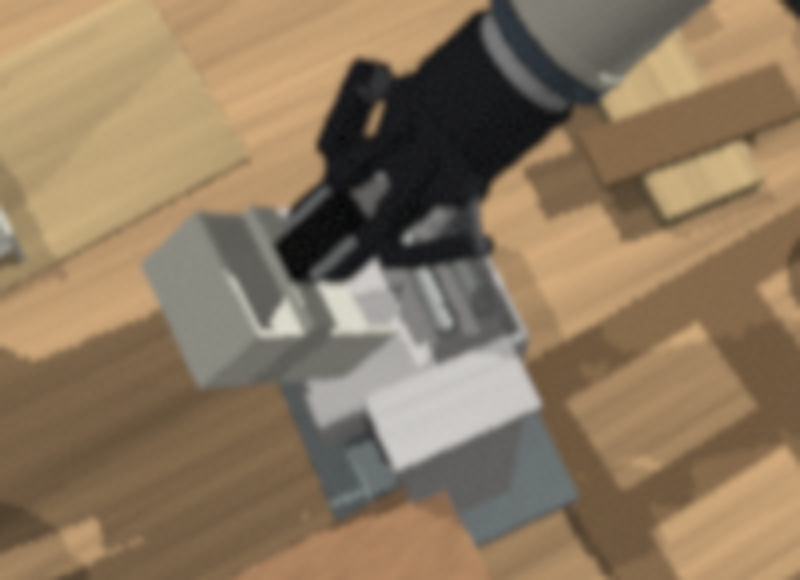

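Emit:
carry_out:
  delta_pos:
    - [-0.032,0,-0.0045]
    - [-0.054,0,-0.001]
    - [-0.065,0,0.0095]
    - [-0.0655,0,0.0265]
    - [-0.063,0,0.044]
    - [-0.063,0,0.044]
    - [-0.063,0,0.044]
  rot:
    - [0,10,0]
    - [0,20,0]
    - [0,30,0]
    - [0,40,0]
    - [0,50,0]
    - [0,50,0]
    - [0,50,0]

```text
clock: 14.48
eef_pos: [640.3, -269.5, 259.4]
tcp_rot: [-3.14, 0.002, 1.57]
contact_force: [0.8, -0.3, -1.9]
opening: 0.297
grasp_force: 90.1
```

Emit:
carry_out:
  delta_pos:
    - [0.009,-0.03,0]
    - [0.009,-0.07,0]
    - [0.009,-0.12,0]
    - [0.009,-0.17,0]
    - [0.009,-0.22,0]
    - [0.009,-0.26,0]
    - [0.009,-0.28,0]
    - [0.009,-0.28,0]
  rot:
    - [0,0,10]
    - [0,0,20]
    - [0,0,30]
    - [0,0,40]
    - [0,0,50]
    - [0,0,60]
    - [0,0,70]
    - [0,0,80]

```text
clock: 15.48
eef_pos: [359.6, -259.0, 260.1]
tcp_rot: [3.14, 0.001, 0.17]
contact_force: [0.1, -0.5, -1.8]
opening: 0.296
grasp_force: 90.0
```

Emit:
carry_out:
  delta_pos:
    - [0,0,0]
    - [0,0,0]
    - [0,0,0]
  rot:
    - [0,0,8.5]
    - [0,0,8.5]
    - [0,0,8.5]

```text
clock: 15.85
eef_pos: [361.0, -259.6, 259.8]
tcp_rot: [3.141, -0.0, 0.031]
contact_force: [-0.7, -0.3, -2.3]
opening: 0.293
grasp_force: 90.0
```

Run:
```python
from h import *
st(); go([361,-260.5,100],[180,0,1.5])
c=cv2.resize(r.grab_frame("scene")[200:345,170:370],None,fx=4,fy=4,interpolation=cv2.INTER_CUBIC)
cv2.imwrite("pics/s3.png",c)
```

```text
t15.85 [ 361.  -259.6  259.8] [179.9  -0.    1.8] q [-0.63  0.06  2.   -0.    1.08  0.91] F [-0.7 -0.3 -2.3] op 25.1 g 90.0
d [-0.      0.0007  0.1598] rot [ 0.05 -0.    0.25]
```

View pics/s3.png

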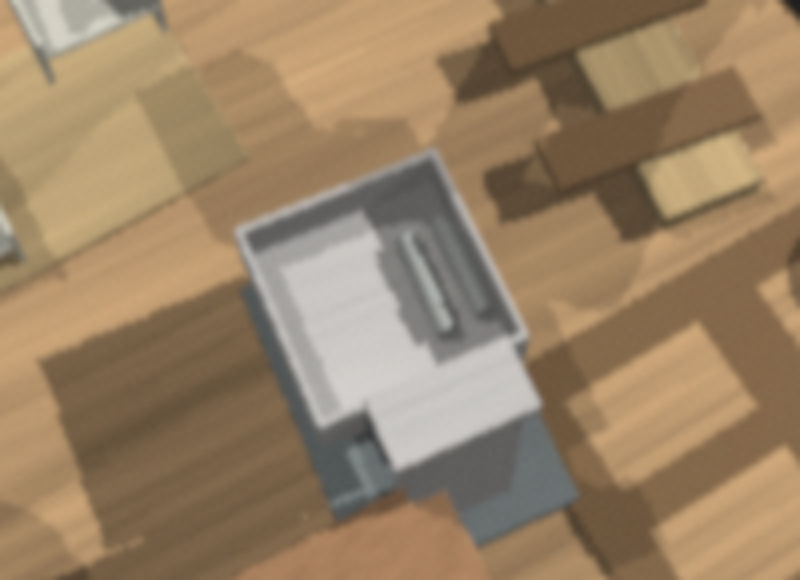

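Emit:
carry_out:
  delta_pos:
    - [0,0.0007,0.03]
    - [0,0.0007,0.07]
    - [0,0.0007,0.105]
    - [0,0.0007,0.13]
    - [0,0.0007,0.145]
    - [0,0.0007,0.155]
    - [0,0.0007,0.16]
    - [0,0.0007,0.161]
  rot:
    - [0,0,0]
    - [0,0,0]
    - [0,0,0]
    - [0,0,0]
    - [0,0,0]
    - [0,0,0]
    - [0,0,0]
    - [0,0,0]

```text
clock: 16.9
eef_pos: [361.0, -261.1, 98.8]
tcp_rot: [3.141, -0.0, 0.026]
contact_force: [-0.9, -0.5, -1.9]
opening: 0.291
grasp_force: 90.1
```

Emit:
carry_out:
  delta_pos:
    - [0,0,0]
    - [0,0,0]
    - [0,0,0]
    - [0,0,-0.03]
    - [0,0,-0.08]
    - [0,0,-0.13]
    - [0,0,-0.16]
    - [0,0,-0.16]
  rot:
    - [0,0,0]
    - [0,0,0]
    - [0,0,0]
    - [0,0,0]
    - [0,0,0]
    - [0,0,0]
    - [0,0,0]
    - [0,0,0]
  claw: 0.06

```text
clock: 17.9
eef_pos: [361.9, -261.7, 261.0]
tcp_rot: [3.138, -0.004, 0.026]
contact_force: [0.3, -0.7, -1.1]
opening: 0.705
grasp_force: 0.0
```

Emit:
carry_out:
  delta_pos:
    - [0.012,0.06,0]
    - [0.022,0.11,0]
    - [0.026,0.14,0]
    - [0.026,0.145,0]
    - [0.026,0.145,0]
    - [0.026,0.145,0]
  rot:
    - [0,0,-2]
    - [0,0,-2]
    - [0,0,-2]
    - [0,0,-2]
    - [0,0,-2]
    - [0,0,-2]

```text
clock: 18.65
eef_pos: [390.2, -404.0, 258.3]
tcp_rot: [-3.141, 0.001, 0.061]
contact_force: [-0.5, 0.3, -0.2]
opening: 0.701
grasp_force: 0.0
```

Run:
```python
from h import *
st(); print(wp((391,-404,114)),wp((361,-260,114)))
im=r.grab_frame("wrist"); 
p=wp((391,-404,114));cv2.circle(im,tuple(int(v) for v in p),2,(0,0,255),-1)
cv2.imwrite("pics/w6.png",cv2.resize(im[80:380,60:460],None,fx=2,fy=2))
```

```text
t18.65 [ 390.2 -404.   258.3] [-179.9    0.     3.5] q [-0.81  0.25  1.77  0.    1.12  0.7 ] F [-0.5  0.3 -0.2] op 59.9 g 0.0
[276.06828683 200.20372017] [119.94887845 222.32329731]
```

View pics/w6.png

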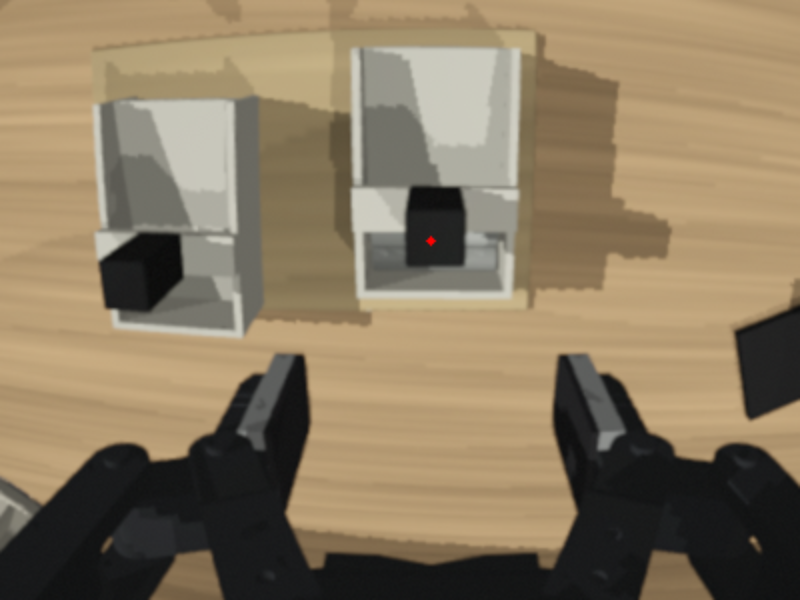

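Emit:
carry_out:
  delta_pos:
    - [0,0.002,0.05]
    - [0,0.002,0.1]
    - [0,0.002,0.13]
    - [0,0.002,0.148]
    - [0,0.002,0.158]
    - [0,0.002,0.16]
    - [0,0.002,0.16]
  rot:
    - [0,0,0]
    - [0,0,0]
    - [0,0,0]
    - [0,0,0]
    - [0,0,0]
    - [0,0,0]
    - [0,0,0]

```text
clock: 19.58
eef_pos: [391.1, -407.6, 99.5]
tcp_rot: [3.141, -0.001, 0.061]
contact_force: [-0.8, -0.1, 0.1]
opening: 0.703
grasp_force: 0.0
```

Emit:
carry_out:
  delta_pos:
    - [0,0,0]
    - [0,0,0]
    - [0,0,0]
    - [0,0,0]
    - [0,0,0]
    - [0,0,0]
  rot:
    - [0,0,0]
    - [0,0,0]
    - [0,0,0]
    - [0,0,0]
    - [0,0,0]
    - [0,0,0]
  claw: 0.015

```text
clock: 20.32
eef_pos: [390.8, -407.1, 99.1]
tcp_rot: [3.142, -0.0, 0.061]
contact_force: [-1.5, 3.5, 5.1]
opening: 0.297
grasp_force: 88.6
```

Emit:
carry_out:
  delta_pos:
    - [0,0,-0.01]
    - [0,0,-0.03]
    - [0,0,-0.055]
    - [0,0,-0.085]
    - [0,0,-0.115]
    - [0,0,-0.14]
    - [0,0,-0.155]
    - [0,0,-0.16]
  rot:
    - [0,0,0]
    - [0,0,0]
    - [0,0,0]
    - [0,0,0]
    - [0,0,0]
    - [0,0,0]
    - [0,0,0]
    - [0,0,0]

```text
clock: 21.32
eef_pos: [390.6, -407.3, 259.2]
tcp_rot: [3.141, -0.0, 0.061]
contact_force: [-0.6, -0.7, -5.4]
opening: 0.29
grasp_force: 88.8
```

Emit:
carry_out:
  delta_pos:
    - [0.01,-0.004,0]
    - [0.035,-0.015,0]
    - [0.075,-0.034,0]
    - [0.12,-0.055,0]
    - [0.165,-0.076,0]
    - [0.21,-0.097,0]
    - [0.24,-0.111,0]
    - [0.256,-0.12,0]
  rot:
    - [0,0,-3]
    - [0,0,-10]
    - [0,0,-20]
    - [0,0,-30]
    - [0,0,-40]
    - [0,0,-50]
    - [0,0,-60]
    - [0,0,-70]

```text
clock: 22.32
eef_pos: [640.4, -269.8, 256.5]
tcp_rot: [-3.139, -0.001, 1.292]
contact_force: [-0.4, -1.0, -5.2]
opening: 0.29
grasp_force: 89.0
```

Emit:
carry_out:
  delta_pos:
    - [0,0,0]
    - [0,0,0]
    - [0,0,0]
    - [0,0,0]
  rot:
    - [0,0,-8]
    - [0,0,-15]
    - [0,0,-16.5]
    - [0,0,-16.5]

```text
clock: 22.82
eef_pos: [638.8, -271.5, 257.7]
tcp_rot: [-3.14, -0.001, 1.569]
contact_force: [-0.3, -0.2, -5.7]
opening: 0.288
grasp_force: 89.0
```

Run:
```python
from h import *
st(); go([641,-269,241],[180,0,90])
```

```text
t22.82 [ 638.8 -271.5  257.7] [-179.9   -0.    89.9] q [-0.4   0.46  1.47  0.    1.21 -0.4 ] F [-0.3 -0.2 -5.7] op 24.6 g 89.0
d [0.0025 0.0022 0.0167] rot [-0.07 -0.03 -0.09]
```

Emit:
carry_out:
  delta_pos:
    - [0,0.001,0.006]
    - [-0.002,0.002,0.013]
    - [-0.002,0.002,0.0165]
    - [-0.002,0.002,0.0165]
  rot:
    - [0,0,0]
    - [0,0,0]
    - [0,0,0]
    - [0,0,0]

```text
clock: 23.32
eef_pos: [640.6, -273.9, 241.5]
tcp_rot: [-3.141, -0.0, 1.57]
contact_force: [-0.6, 0.6, -4.5]
opening: 0.296
grasp_force: 89.0
```

Emit:
carry_out:
  delta_pos:
    - [0.0033,0,-0.001]
    - [0.0066,0,-0.002]
    - [0.01,0,-0.003]
    - [0.014,0,-0.003]
    - [0.017,0,-0.004]
    - [0.02,0,-0.004]
    - [0.0225,0,-0.004]
    - [0.025,0,-0.004]
  rot:
    - [0,-3,0]
    - [0,-6,0]
    - [0,-9,0]
    - [0,-12,0]
    - [0,-14,0]
    - [0,-16,0]
    - [0,-18,0]
    - [0,-20,0]

```text
clock: 24.32
eef_pos: [641.0, -248.7, 246.4]
tcp_rot: [3.141, 0.35, 1.57]
contact_force: [0.6, -0.3, -4.7]
opening: 0.295
grasp_force: 89.1
```

Emit:
carry_out:
  delta_pos:
    - [0.003,0,-0.001]
    - [0.006,0,-0.002]
    - [0.0085,0,-0.003]
    - [0.0115,0,-0.004]
    - [0.014,0,-0.005]
    - [0.017,0,-0.006]
    - [0.0195,0,-0.0065]
    - [0.022,0,-0.0075]
  rot:
    - [0,-2,0]
    - [0,-4,0]
    - [0,-6,0]
    - [0,-8,0]
    - [0,-10,0]
    - [0,-12,0]
    - [0,-13.5,0]
    - [0,-15,0]

```text
clock: 25.32
eef_pos: [641.2, -225.6, 246.1]
tcp_rot: [3.14, 0.612, 1.569]
contact_force: [-0.2, 0.1, -1.8]
opening: 0.291
grasp_force: 89.5
```

Emit:
carry_out:
  delta_pos:
    - [0.0015,0,-0.0005]
    - [0.003,0,-0.001]
    - [0.0045,0,-0.002]
    - [0.006,0,-0.003]
    - [0.008,0,-0.0035]
    - [0.0095,0,-0.004]
    - [0.011,0,-0.005]
    - [0.0125,0,-0.0055]
  rot:
    - [0,-1,0]
    - [0,-2,0]
    - [0,-3,0]
    - [0,-4,0]
    - [0,-5,0]
    - [0,-6,0]
    - [0,-7,0]
    - [0,-8,0]

```text
clock: 26.32
eef_pos: [641.0, -212.2, 243.0]
tcp_rot: [3.141, 0.752, 1.57]
contact_force: [-0.2, -0.5, -2.8]
opening: 0.297
grasp_force: 89.5
```

Emit:
carry_out:
  delta_pos:
    - [0.0015,0,-0.0005]
    - [0.003,0,-0.001]
    - [0.0045,0,-0.002]
    - [0.006,0,-0.003]
    - [0.008,0,-0.0035]
    - [0.0095,0,-0.004]
    - [0.011,0,-0.0045]
    - [0.011,0,-0.0045]
  rot:
    - [0,-1,0]
    - [0,-2,0]
    - [0,-3,0]
    - [0,-4,0]
    - [0,-5,0]
    - [0,-6,0]
    - [0,-7,0]
    - [0,-7,0]

```text
clock: 27.32
eef_pos: [640.8, -200.9, 238.4]
tcp_rot: [-3.14, 0.873, 1.572]
contact_force: [0.6, 0.5, -2.6]
opening: 0.29
grasp_force: 89.5
```

Emit:
carry_out:
  delta_pos:
    - [0,0,0]
    - [0,0,0]
    - [0,0,0]
    - [0,0,0]
    - [0,0,0]
    - [0,0,0]
    - [0,0,0]
    - [0,0,0]
  rot:
    - [0,0,0]
    - [0,0,0]
    - [0,0,0]
    - [0,0,0]
    - [0,0,0]
    - [0,0,0]
    - [0,0,0]
    - [0,0,0]

```text
clock: 28.32
eef_pos: [640.9, -201.2, 238.8]
tcp_rot: [3.142, 0.873, 1.57]
contact_force: [-0.5, 0.2, -2.0]
opening: 0.289
grasp_force: 89.5
```

Emit:
carry_out:
  delta_pos:
    - [-0.032,0,-0.0045]
    - [-0.054,0,-0.001]
    - [-0.065,0,0.0095]
    - [-0.0655,0,0.0265]
    - [-0.063,0,0.044]
    - [-0.063,0,0.044]
    - [-0.063,0,0.044]
  rot:
    - [0,10,0]
    - [0,20,0]
    - [0,30,0]
    - [0,40,0]
    - [0,50,0]
    - [0,50,0]
    - [0,50,0]

```text
clock: 29.2
eef_pos: [640.4, -275.5, 258.4]
tcp_rot: [-3.14, 0.002, 1.57]
contact_force: [-0.2, 1.3, -2.2]
opening: 0.294
grasp_force: 89.4
```

Emit:
carry_out:
  delta_pos:
    - [-0.01,-0.02,0]
    - [-0.03,-0.06,0]
    - [-0.055,-0.105,0]
    - [-0.08,-0.15,0]
    - [-0.105,-0.2,0]
    - [-0.125,-0.235,0]
    - [-0.133,-0.25,0]
    - [-0.133,-0.25,0]
  rot:
    - [0,0,10]
    - [0,0,20]
    - [0,0,30]
    - [0,0,40]
    - [0,0,50]
    - [0,0,60]
    - [0,0,70]
    - [0,0,80]

```text
clock: 30.2
eef_pos: [390.2, -407.7, 259.4]
tcp_rot: [3.14, 0.001, 0.169]
contact_force: [-0.2, -0.3, -1.9]
opening: 0.296
grasp_force: 89.4
```

Emit:
carry_out:
  delta_pos:
    - [0,0,0]
    - [0,0,0]
    - [0,0,0]
  rot:
    - [0,0,6.5]
    - [0,0,6.5]
    - [0,0,6.5]

```text
clock: 30.58
eef_pos: [391.3, -407.5, 259.0]
tcp_rot: [3.141, 0.0, 0.065]
contact_force: [1.1, -0.1, -1.9]
opening: 0.294
grasp_force: 89.4
```

Run:
```python
from h import *
st(); go([390.8,-407,100],[180,0,3.5])
for c in("scene","top"):
    im=r.grab_frame(c); cv2.imwrite(f"pics/{c}5.png",im)
    for n in("axle0_mid","plate0_mid"):
        for d in r.cut_out(n,c):
            if d["p"]>.25: print(c,n,round(d["p"],2),np.round(d["box"]),rect(d["mask"],80 if n[0]=="a" else 33,c))
a=cv2.resize(cv2.imread("pics/scene5.png")[200:345,180:380],None,fx=4,fy=4,interpolation=cv2.INTER_CUBIC)
cv2.imwrite("pics/s5.png",a)
```

```text
t30.57 [ 391.3 -407.5  259. ] [180.    0.    3.7] q [-0.81  0.26  1.76 -0.    1.12  0.7 ] F [ 1.1 -0.1 -1.9] op 25.1 g 89.4
d [-0.0004 -0.0007  0.159 ] rot [0.04 0.02 0.22]
scene axle0_mid 0.6 [274. 259. 284. 284.] [ 631.4 -129.5   35.4   13.1   -3.2]
scene plate0_mid 0.89 [314.  92. 341. 129.] [183.5 296.2 161.4  46.3 -49. ]
scene plate0_mid 0.82 [303. 216. 363. 249.] [595.1  68.2 160.4  49.6  84.3]
top axle0_mid 0.51 [303. 143. 312. 164.] [ 637.9 -127.8   61.2   15.    -4.9]
top plate0_mid 0.76 [202. 158. 263. 184.] [590.8  69.1 161.   47.   83. ]
top plate0_mid 0.59 [111. 308. 169. 358.] [165.2 305.6 162.3  46.5 -49. ]
```

View pics/s5.png

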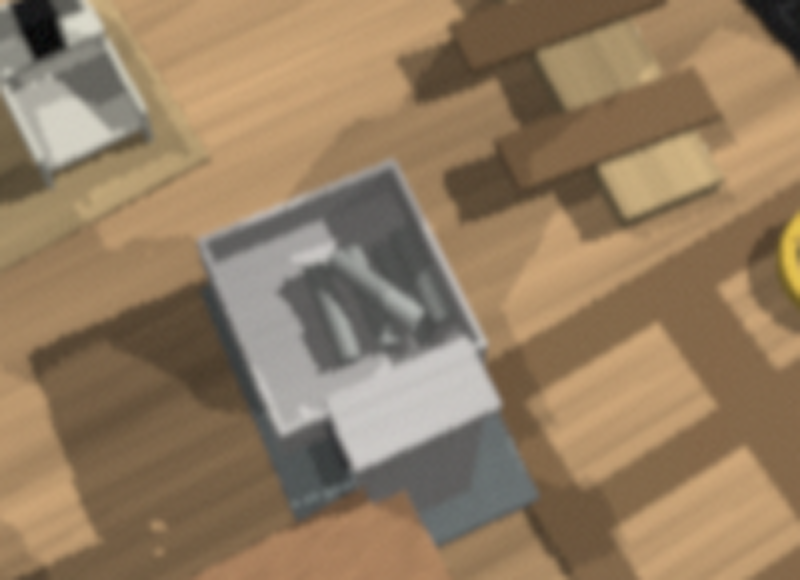

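Emit:
carry_out:
  delta_pos:
    - [0,0,0.03]
    - [0,0,0.07]
    - [0,0,0.105]
    - [0,0,0.13]
    - [0,0,0.145]
    - [0,0,0.154]
    - [0,0,0.159]
    - [0,0,0.16]
  rot:
    - [0,0,0]
    - [0,0,0]
    - [0,0,0]
    - [0,0,0]
    - [0,0,0]
    - [0,0,0]
    - [0,0,0]
    - [0,0,0]

```text
clock: 31.88
eef_pos: [391.0, -408.4, 99.1]
tcp_rot: [3.141, -0.0, 0.061]
contact_force: [-1.7, 2.8, 4.2]
opening: 0.296
grasp_force: 90.2
```

Emit:
carry_out:
  delta_pos:
    - [0,0,0]
    - [0,0,0]
    - [0,0,0]
    - [0,0,-0.03]
    - [0,0,-0.08]
    - [0,0,-0.13]
    - [0,0,-0.19]
    - [0,0,-0.22]
  rot:
    - [0,0,0]
    - [0,0,0]
    - [0,0,0]
    - [0,0,0]
    - [0,0,0]
    - [0,0,0]
    - [0,0,0]
    - [0,0,0]
  claw: 0.065

```text
clock: 32.88
eef_pos: [391.4, -409.0, 322.6]
tcp_rot: [3.138, -0.003, 0.061]
contact_force: [0.1, 0.1, -1.2]
opening: 0.763
grasp_force: 0.0
```

```bash
cat >> h.py <<'E'
def plates(im,cam="top",z=33,lo=(5,70,60),hi=(16,140,135),show=False):
    hsv=cv2.cvtColor(im,cv2.COLOR_BGR2HSV)
    for p in[(225,170),(225,208),(213,248)]: 
        if show: print(p,hsv[p[1]-3:p[1]+4,p[0]-3:p[0]+4].reshape(-1,3).mean(0).round(),hsv[p[1]-3:p[1]+4,p[0]-3:p[0]+4].reshape(-1,3).std(0).round(1))
E
python3 - <<'E'
from h import *
st()
im=cv2.imread("pics/top5.png");plates(im,show=True)
hsv=cv2.cvtColor(im,cv2.COLOR_BGR2HSV)
for p in[(197,166),(200,206),(188,247),(243,210),(233,252),(190,200),(222,190)]: print(p,hsv[p[1],p[0]],im[p[1],p[0]])
E
```

```text
t32.88 [ 391.4 -409.   322.6] [179.8  -0.2   3.5] q [-0.81  0.2   1.69 -0.    1.25  0.7 ] F [ 0.1  0.1 -1.2] op 65.2 g 0.0
(225, 170) [ 15. 113. 135.] [0.5 1.2 0.7]
(225, 208) [ 15. 111. 117.] [0.5 1.4 0.7]
(213, 248) [ 16. 109. 121.] [0.4 1.9 6.8]
(197, 166) [ 17 110 163] [ 93 132 163]
(200, 206) [ 16 110 116] [ 66  92 116]
(188, 247) [ 16 107 114] [ 66  91 114]
(243, 210) [ 15 111 117] [ 66  92 117]
(233, 252) [ 16 112 139] [ 78 110 139]
(190, 200) [ 16 112 162] [ 91 130 162]
(222, 190) [ 18 100 153] [ 93 129 153]
```

Run:
```python
from h import *
for f,cam in(("top0","top"),("top5","top")):
    im=cv2.imread(f"pics/{f}.png");hsv=cv2.cvtColor(im,cv2.COLOR_BGR2HSV)
    m=((hsv[...,2]>106)&(hsv[...,2]<125)).astype(np.uint8);m[:140]=0;m[280:]=0;m[:,:175]=0;m[:,285:]=0
    m=cv2.morphologyEx(m,cv2.MORPH_OPEN,np.ones((5,5)))
    n,l,s,c=cv2.connectedComponentsWithStats(m)
    for i in range(1,n):
        if s[i,4]>200: print(f,s[i],rect(l==i,33,cam))
    hh=((hsv[...,1]<110)&(hsv[...,2]>165)&(hsv[...,0]>16)).astype(np.uint8)
ri=w([(207,147),(242,147),(201,269),(231,270)],25);print("rail eyeballed px",ri)
```

```text
top0 [250 167  16  16 212] [583.3   0.7  41.3  40.   -5.6]
top0 [254 207  16  16 226] [475.8 -11.3  41.   39.4  -5.7]
top5 [195 198  60  21 911] [492.   87.1 159.   43.1  84.7]
top5 [183 240  35  17 489] [383.6 151.1  90.3  41.2  87.8]
rail eyeballed px [[658.80700068 139.08526284]
 [659.94149812  43.79799523]
 [328.22022073 148.12482365]
 [326.26124017  68.10165862]]
```

Emit:
carry_out:
  delta_pos:
    - [0.128,-0.632,0]
    - [0.128,-0.632,0]
    - [0.128,-0.632,0]
    - [0.128,-0.632,0]
    - [0.128,-0.632,0]
    - [0.128,-0.632,0]
    - [0.128,-0.632,0]
    - [0.128,-0.632,0]
  rot:
    - [0,0,-10]
    - [0,0,-20]
    - [0,0,-30]
    - [0,0,-40]
    - [0,0,-50]
    - [0,0,-60]
    - [0,0,-70]
    - [0,0,-80]

```text
clock: 33.88
eef_pos: [460.2, 89.0, 319.2]
tcp_rot: [3.14, -0.0, 1.463]
contact_force: [1.8, -1.3, -0.1]
opening: 0.764
grasp_force: 0.0
```

```bash
cat >> h.py <<'E'
def grasp(cx,cy,ang,tilt=45,off=14,ahead=11):
    Rm=R.from_euler("xyz",[180,tilt,ang],degrees=True);zt=Rm.as_matrix()[:,2]
    a=np.radians(ang);G=np.array([cx+(80-off)*np.cos(a),cy+(80-off)*np.sin(a),29])
    T=G-ahead*zt
    print("approach",T-90*zt);go(T-90*zt,Rm=Rm.as_matrix());print("grasp",T);go(T,Rm=Rm.as_matrix())
E
python3 - <<'E'
from h import *
st();grasp(492,87,84.7)
E
```

```text
t33.88 [460.2  89.  319.2] [179.9  -0.   83.8] q [ 0.19  0.04  1.88 -0.    1.22  0.3 ] F [ 1.8 -1.3 -0.1] op 65.2 g 0.0
approach [504.69336152 223.83028239 100.4177849 ]
d [0.1388 0.0295 0.2189] rot [ -0.28 -45.01  -0.87]
grasp [498.81493333 160.46275063  36.77817459]
d [0.0752 0.0304 0.2825] rot [ -0.28 -45.01  -0.87]
```

Emit:
carry_out:
  delta_pos:
    - [0.05,0.01,0.02]
    - [0.1,0.02,0.05]
    - [0.135,0.029,0.09]
    - [0.139,0.0295,0.14]
    - [0.139,0.0295,0.19]
    - [0.139,0.0295,0.219]
    - [0.139,0.0295,0.219]
    - [0.139,0.0295,0.219]
  rot:
    - [0,-9,0]
    - [0,-18,-0.5]
    - [0,-27,-0.9]
    - [0,-36,-0.9]
    - [-0.3,-45,-0.9]
    - [-0.3,-45,-0.9]
    - [-0.3,-45,-0.9]
    - [-0.3,-45,-0.9]

```text
clock: 34.88
eef_pos: [506.0, 221.8, 101.3]
tcp_rot: [3.141, 0.784, 1.472]
contact_force: [-0.4, -0.3, 0.2]
opening: 0.766
grasp_force: 0.0
```

Run:
```python
from h import *
st();grasp(492,87,84.7)
im=r.grab_frame("wrist")
for d in r.cut_out("plate0_mid","wrist"):
    print(round(d["p"],2),np.round(d["box"]))
for q in [(492+80*np.cos(1.478)+a*22*np.sin(1.478),87+80*np.sin(1.478)-a*22*np.cos(1.478),33) for a in(-1,1)]:
    p=wp(q);cv2.circle(im,tuple(int(v) for v in p),2,(0,0,255),-1)
cv2.imwrite("pics/w7.png",im)
```

```text
t34.88 [506.  221.8 101.3] [180.   44.9  84.4] q [ 0.7   0.73  1.62 -0.52  1.43  1.05] F [-0.4 -0.3  0.2] op 65.4 g 0.0
approach [504.69336152 223.83028239 100.4177849 ]
d [ 0.0019 -0.0015 -0.0007] rot [-0.21 -0.07 -0.24]
grasp [498.81493333 160.46275063  36.77817459]
d [ 0.0018 -0.0012  0.0893] rot [-0.21 -0.07 -0.24]
0.65 [353. 206. 441. 275.]
```

View pics/w7.png

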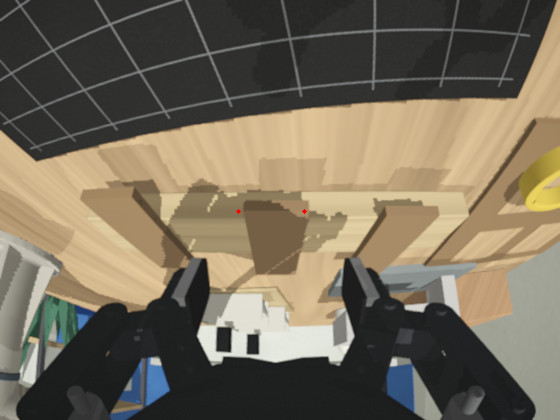

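Emit:
carry_out:
  delta_pos:
    - [0.002,0,0.03]
    - [0.002,0,0.055]
    - [0.002,0,0.075]
    - [0.002,0,0.086]
    - [0.002,0,0.089]
    - [0.002,0,0.089]
  rot:
    - [0,0,0]
    - [0,0,0]
    - [0,0,0]
    - [0,0,0]
    - [0,0,0]
    - [0,0,0]

```text
clock: 35.72
eef_pos: [499.6, 160.8, 35.7]
tcp_rot: [-3.141, 0.785, 1.474]
contact_force: [-0.3, -0.4, 0.4]
opening: 0.763
grasp_force: 0.0
```

Emit:
carry_out:
  delta_pos:
    - [0,0,0]
    - [0,0,0]
    - [0,0,0]
    - [0,0,0]
    - [0,0,0]
  rot:
    - [0,0,0]
    - [0,0,0]
    - [0,0,0]
    - [0,0,0]
    - [0,0,0]
  claw: 0.03
  grip_force: 50

```text
clock: 36.35
eef_pos: [499.6, 161.0, 35.9]
tcp_rot: [-3.141, 0.785, 1.474]
contact_force: [0.1, 4.4, 5.5]
opening: 0.503
grasp_force: 50.9
```

Emit:
carry_out:
  delta_pos:
    - [-0.006,0,-0.006]
    - [-0.02,0,-0.02]
    - [-0.04,0,-0.04]
    - [-0.065,0,-0.065]
    - [-0.09,0,-0.09]
    - [-0.115,0,-0.115]
    - [-0.13,0,-0.13]
    - [-0.13,0,-0.13]
  rot:
    - [0,0,0]
    - [0,0,0]
    - [0,0,0]
    - [0,0,0]
    - [0,0,0]
    - [0,0,0]
    - [0,0,0]
    - [0,0,0]

```text
clock: 37.35
eef_pos: [499.9, 160.7, 220.7]
tcp_rot: [3.14, 0.783, 1.472]
contact_force: [-0.6, -0.3, -0.7]
opening: 0.5
grasp_force: 50.8
```

Emit:
carry_out:
  delta_pos:
    - [0.005,0,-0.005]
    - [0.01,0,-0.01]
    - [0.02,0,-0.02]
    - [0.03,0,-0.03]
    - [0.04,0,-0.04]
    - [0.05,0,-0.05]
    - [0.06,0,-0.06]
    - [0.07,0,-0.07]
  rot:
    - [0,10,0]
    - [0,20,0]
    - [0,30,0]
    - [0,40,0]
    - [0,50,0]
    - [0,60,0]
    - [0,70,0]
    - [0,80,0]

```text
clock: 38.35
eef_pos: [508.9, 258.8, 218.6]
tcp_rot: [-3.14, -0.615, 1.47]
contact_force: [-1.8, 1.4, -1.4]
opening: 0.502
grasp_force: 50.8
```

Emit:
carry_out:
  delta_pos:
    - [0,0,0]
    - [0,0,0]
    - [0,0,0]
    - [0,0,0]
    - [0,0,0]
    - [0,0,0]
    - [0,0,0]
    - [0,0,0]
  rot:
    - [0,10,0]
    - [0,20,0]
    - [0,30,0]
    - [0,40,0]
    - [0,50,0]
    - [0,55,0]
    - [0,55,0]
    - [0,55,0]

```text
clock: 39.35
eef_pos: [508.9, 259.1, 218.8]
tcp_rot: [-2.348, -1.568, 0.68]
contact_force: [-0.2, 0.5, -1.0]
opening: 0.502
grasp_force: 50.9
```

Run:
```python
from h import *
st();s=r.sense();print(R.from_euler("xyz",s["tcp_rot"]).as_matrix().round(2))
im=r.grab_frame("wrist");cv2.imwrite("pics/w8.png",im)
for d in r.cut_out("plate0_mid","wrist"): print(round(d["p"],2),np.round(d["box"]))
```

```text
t39.35 [508.9 259.1 218.8] [-134.5  -89.8   38.9] q [-0.12  0.75  2.08  1.55  1.58 -1.26] F [-0.2  0.5 -1. ] op 42.9 g 50.9
[[ 0.   1.   0.1]
 [ 0.  -0.1  1. ]
 [ 1.  -0.  -0. ]]
```

Emit:
carry_out:
  delta_pos:
    - [-0.01,-0.01,0.01]
    - [-0.03,-0.025,0.03]
    - [-0.05,-0.043,0.053]
    - [-0.07,-0.0435,0.053]
    - [-0.085,-0.0435,0.053]
    - [-0.095,-0.0435,0.053]
    - [-0.1,-0.0435,0.053]
    - [-0.1,-0.0435,0.053]
  rot:
    - [0,0,0]
    - [0,0,0]
    - [0,0,0]
    - [0,0,0]
    - [0,0,0]
    - [0,0,0]
    - [0,0,0]
    - [0,0,0]

```text
clock: 40.45
eef_pos: [471.1, 315.8, 119.3]
tcp_rot: [-1.503, -1.57, -0.166]
contact_force: [0.6, -0.6, -0.7]
opening: 0.5
grasp_force: 50.9
```

Run:
```python
from h import *
st()
for c in("scene","top"):
    im=r.grab_frame(c);cv2.imwrite(f"pics/{c}6.png",im)
    for d in r.cut_out("plate0_mid",c):
        if d["p"]<.2: continue
        b=d["box"];m=d["mask"];ys,xs=np.nonzero(m)
        print(c,round(d["p"],2),np.round(b),m.sum(),rect(m,60,c))
        i=np.argmin(ys) if c=="scene" else np.argmin(xs)
def pr(X,c):
    k=r.camera_info(c);T=np.linalg.inv(k["pose"]);p=T[:3,:3]@np.array(X)+T[:3,3];return np.round([k["cx"]+k["fx"]*p[0]/p[2],k["cy"]+k["fy"]*p[1]/p[2]],1)
for c in("scene","top"): print(c,"G",pr((472,322,119),c),"free",pr((482,432,11),c))
```

```text
t40.45 [471.1 315.8 119.3] [-86.1 -89.9  -9.5] q [-0.    0.97  2.11  1.66  1.57 -1.51] F [ 0.6 -0.6 -0.7] op 42.7 g 50.9
scene 0.91 [314.  89. 336. 128.] 366 [207.  282.9 159.1  39.2 -46.1]
scene 0.61 [306. 216. 363. 247.] 859 [605.5  57.9 156.9  50.1  82.5]
top 0.76 [112. 327. 137. 355.] 429 [142.  329.8  74.4  43.4 -50.7]
scene G [386.4 150.3] free [408.  160.3]
top G [127.8 211.6] free [ 98.2 211. ]
```

Run:
```python
from h import *
for c,(x0,x1,y0,y1) in(("top",(70,180,150,285)),("scene",(325,460,118,226))):
    im=cv2.imread(f"pics/{c}6.png");hsv=cv2.cvtColor(im,cv2.COLOR_BGR2HSV)
    m=((hsv[...,0]>5)&(hsv[...,0]<25)&(hsv[...,1]>70)&(hsv[...,2]>40)).astype(np.uint8)
    z=np.zeros_like(m);z[y0:y1,x0:x1]=m[y0:y1,x0:x1]
    n,l,s,ce=cv2.connectedComponentsWithStats(z)
    for i in range(1,n):
        if s[i,4]>40: print(c,s[i],ce[i].round(),rect(l==i,3,c))
```

```text
top [  70  150   59  135 1129] [ 88. 217.] [468.2 432.7 372.  155.7   2.5]
top [ 97 202  23  20 343] [108. 212.] [481.7 406.5  61.   48.9  86.2]
scene [ 325  118   61   33 1017] [345. 129.] [254.  343.7 258.6 106.8 -84.9]
scene [ 388  118   72  108 3954] [436. 166.] [531.7 479.7 446.9 247.  -33.7]
scene [381 144  31  23 238] [397. 154.] [440.5 417.7 118.5  38.1  24.6]
scene [ 325  177   64   49 1992] [349. 207.] [522.4 196.9 187.7 171.5  62.1]
```

Emit:
carry_out:
  delta_pos:
    - [-0.003,0,0]
    - [-0.006,0,0]
    - [-0.008,0,0]
    - [-0.009,0,0]
    - [-0.009,0,0]
  rot:
    - [0,0,0]
    - [0,0,0]
    - [0,0,0]
    - [0,0,0]
    - [0,0,0]

```text
clock: 41.28
eef_pos: [470.8, 316.0, 110.2]
tcp_rot: [-1.571, -1.569, -0.098]
contact_force: [0.3, 0.4, -0.6]
opening: 0.5
grasp_force: 50.9
```

Emit:
carry_out:
  delta_pos:
    - [0,0,0]
    - [0,0,0]
    - [0,0,0]
    - [0,0,0]
    - [0.02,0,0]
    - [0.06,0,0]
    - [0.11,0,0]
    - [0.13,0,0]
  rot:
    - [0,0,0]
    - [0,0,0]
    - [0,0,0]
    - [0,0,0]
    - [0,0,0]
    - [0,0,0]
    - [0,0,0]
    - [0,0,0]
  claw: 0.065

```text
clock: 42.28
eef_pos: [470.9, 315.9, 242.7]
tcp_rot: [0.966, -1.569, -2.635]
contact_force: [0.7, -0.0, 0.3]
opening: 0.763
grasp_force: 0.0
```

Emit:
carry_out:
  delta_pos:
    - [0,0,-0.04]
    - [0,0,-0.08]
    - [0,0,-0.12]
    - [0,0,-0.14]
    - [0,0,-0.14]
    - [0,0,-0.14]
    - [0,0,-0.14]
    - [0,0,-0.14]
  rot:
    - [0,-10,0]
    - [0,-20,0]
    - [0,-30,0]
    - [0,-40,0]
    - [0,-50,0]
    - [0,-60,0]
    - [0,-70,0]
    - [0,-80,0]

```text
clock: 43.28
eef_pos: [457.5, 176.3, 241.3]
tcp_rot: [3.14, -0.169, 1.472]
contact_force: [-1.2, 0.7, -1.5]
opening: 0.759
grasp_force: 0.0
```

```bash
cat >> h.py <<'E'
def matseg(c,im,V=40):
    x0,x1,y0,y1={"top":(70,182,150,285),"scene":(325,460,118,226)}[c]
    hsv=cv2.cvtColor(im,cv2.COLOR_BGR2HSV);m=((hsv[...,1]>60)&(hsv[...,2]>V)).astype(np.uint8)
    z=np.zeros_like(m);z[y0:y1,x0:x1]=m[y0:y1,x0:x1]
    n,l,s,ce=cv2.connectedComponentsWithStats(z)
    for i in range(1,n):
        if s[i,4]>150:
            px=hsv[l==i];print(c,s[i],rect(l==i,11,c),"V",np.percentile(px[:,2],[5,25,50,75,95]))
E
python3 - <<'E'
from h import *
st()
im=r.grab_frame("top");cv2.imwrite("pics/top7.png",im);matseg("top",im)
for d in r.cut_out("plate0_mid","top"):
    if d["p"]>.2: print(round(d["p"],2),np.round(d["box"]),rect(d["mask"],11),rect(d["mask"],33))
E
```

```text
t43.27 [457.5 176.3 241.3] [179.9  -9.7  84.4] q [0.26 0.13 1.98 0.19 0.98 0.26] F [-1.2  0.7 -1.5] op 64.8 g 0.0
top [  70  150  112  135 1745] [468.3 361.1 364.9 304.5   0.7] V [ 50.2 134.  155.  177.  195. ]
top [101 203  36  22 556] [475.9 374.9  98.3  47.6  83.8] V [ 54.    72.    94.   108.   122.25]
top [158 231  24  48 202] [356.2 213.5 139.8  53.5 -24.6] V [ 60.05  91.   135.   171.75 187.  ]
0.92 [111. 318. 148. 357.] [148.6 328.5 119.1  44.7 -48.3] [151.9 322.8 117.3  44.  -48.3]
0.85 [202. 161. 262. 184.] [594.5  70.3 162.2  46.4  83.8] [590.9  68.6 159.7  45.7  83.8]
0.48 [290. 115. 355. 181.] [ 664.4 -178.9  185.8  151.5   -3.9] [ 659.7 -176.7  182.9  149.1   -3.9]
```

Run:
```python
from h import *
im=cv2.imread("pics/top7.png");hsv=cv2.cvtColor(im,cv2.COLOR_BGR2HSV)
print(hsv[247,178:260:3,2])
print(w([(183,248)],33))
m=((hsv[...,2]>100)&(hsv[...,2]<127)).astype(np.uint8);m[:235]=0;m[265:]=0;m[:,:181]=0;m[:,262:]=0
m=cv2.morphologyEx(m,cv2.MORPH_OPEN,np.ones((5,5)));n,l,s,c=cv2.connectedComponentsWithStats(m)
for i in range(1,n):
    if s[i,4]>150: print(s[i],rect(l==i,33))
st();grasp(383,116,87.8)
```

```text
[128 147 128 129 129 129 130 130 130 131 126 161 183 181 182 168 134 133
 134 133 134 135 120 121 121 121 119 181]
[[383.56113953 196.10266476]]
[232 245  27  20 318] [367.9  30.9  69.2  50.4 -89.3]
t43.38 [457.8 178.5 241.5] [179.9  -9.8  84.6] q [0.27 0.13 1.98 0.19 0.98 0.26] F [-0.1  0.4 -0.3] op 65.0 g 0.0
approach [388.27516769 253.31649651 100.4177849 ]
d [ 0.0429 -0.0766  0.1505] rot [ -0.89 -54.81  -3.2 ]
grasp [385.83218248 189.72379391  36.77817459]
d [-0.0306 -0.0732  0.2023] rot [ -0.89 -54.81  -3.2 ]
```

Emit:
carry_out:
  delta_pos:
    - [0.01,-0.02,0.01]
    - [0.02,-0.04,0.03]
    - [0.03,-0.06,0.06]
    - [0.04,-0.0775,0.1]
    - [0.043,-0.0775,0.13]
    - [0.043,-0.0775,0.15]
    - [0.043,-0.0775,0.15]
    - [0.043,-0.0775,0.15]
  rot:
    - [0,-9,0]
    - [0,-18,0]
    - [0,-27,-1]
    - [0,-36,-2]
    - [-0.5,-46,-3]
    - [-0.9,-55,-3.2]
    - [-0.9,-55,-3.2]
    - [-0.9,-55,-3.2]

```text
clock: 44.38
eef_pos: [386.2, 251.3, 100.3]
tcp_rot: [-3.133, 0.783, 1.534]
contact_force: [0.1, -0.2, 0.8]
opening: 0.757
grasp_force: 0.0
```

Run:
```python
from h import *
st();grasp(382,116,87.8)
im=r.grab_frame("wrist");cv2.imwrite("pics/w9.png",im)
for q in [(382+80*np.cos(1.532)+a*22,116+80,33-b) for a in(-1,1) for b in(0,8)]: print(wp(q).round())
for d in r.recognise("plate0_mid","wrist"): print(d)
g=cv2.cvtColor(im,cv2.COLOR_BGR2HSV)[...,2]
print(g[225,200:340:4]);print(g[160:260:4,275])
```

```text
t44.38 [386.2 251.3 100.3] [-179.5   44.9   87.9] q [ 0.87  0.66  1.79 -0.45  1.38  1.16] F [ 0.1 -0.2  0.8] op 64.6 g 0.0
approach [387.27516769 253.31649651 100.4177849 ]
d [ 0.0014  0.001  -0.0016] rot [-0.47 -0.13  0.05]
grasp [384.83218248 189.72379391  36.77817459]
d [0.0012 0.0017 0.0884] rot [-0.47 -0.13  0.05]
[243. 213.]
[243. 203.]
[308. 212.]
[308. 202.]
{'box': [2.5, 100.3, 39.2, 161.8], 'p': 0.83}
{'box': [415.4, 222.5, 524.0, 282.2], 'p': 0.63}
[155 156 162 164 159 130 130 131 131 131 131 131 131 117 117 117 117 117
 117 117 117 117 117 117 117 117 117 117 127 131 131 131 130 201 210]
[196 189 190 190 190 190 189 189 177 124 132 165 150 112 117 117 117 117
 117 117 117 117 116 117 117]
```

Emit:
carry_out:
  delta_pos:
    - [0.001,0.0035,0.03]
    - [0.001,0.0035,0.055]
    - [0.001,0.0035,0.075]
    - [0.001,0.0035,0.086]
    - [0.001,0.0035,0.0885]
    - [0.001,0.0035,0.0885]
  rot:
    - [0,0,0]
    - [0,0,0]
    - [0,0,0]
    - [0,0,0]
    - [0,0,0]
    - [0,0,0]

```text
clock: 45.22
eef_pos: [387.8, 190.7, 37.5]
tcp_rot: [-3.139, 0.784, 1.531]
contact_force: [-0.5, 0.1, 0.0]
opening: 0.764
grasp_force: 0.0
```

Emit:
carry_out:
  delta_pos:
    - [0,0,0]
    - [0,0,0]
    - [0,0,0]
    - [0,0,0]
    - [0,0,0]
  rot:
    - [0,0,0]
    - [0,0,0]
    - [0,0,0]
    - [0,0,0]
    - [0,0,0]
  claw: 0.03
  grip_force: 50

```text
clock: 45.85
eef_pos: [387.7, 190.7, 37.1]
tcp_rot: [-3.138, 0.785, 1.531]
contact_force: [0.6, 3.7, 5.5]
opening: 0.503
grasp_force: 53.3
```

Emit:
carry_out:
  delta_pos:
    - [-0.006,0,-0.006]
    - [-0.02,0,-0.02]
    - [-0.04,0,-0.04]
    - [-0.065,0,-0.065]
    - [-0.09,0,-0.09]
    - [-0.115,0,-0.115]
    - [-0.13,0,-0.13]
    - [-0.13,0,-0.13]
  rot:
    - [0,0,0]
    - [0,0,0]
    - [0,0,0]
    - [0,0,0]
    - [0,0,0]
    - [0,0,0]
    - [0,0,0]
    - [0,0,0]

```text
clock: 46.85
eef_pos: [388.3, 190.6, 221.9]
tcp_rot: [-3.14, 0.783, 1.53]
contact_force: [-0.4, -0.4, -0.6]
opening: 0.499
grasp_force: 52.7
```

Emit:
carry_out:
  delta_pos:
    - [0.005,0,-0.005]
    - [0.01,0,-0.01]
    - [0.02,0,-0.02]
    - [0.03,0,-0.03]
    - [0.035,0,-0.035]
    - [0.04,0,-0.04]
    - [0.045,0,-0.045]
    - [0.05,0,-0.05]
  rot:
    - [0,10,0]
    - [0,20,0]
    - [0,30,0]
    - [0,40,0]
    - [0,50,0]
    - [0,60,0]
    - [0,70,0]
    - [0,80,0]

```text
clock: 47.85
eef_pos: [390.0, 260.2, 219.7]
tcp_rot: [-3.135, -0.601, 1.525]
contact_force: [-1.5, 0.2, -0.2]
opening: 0.499
grasp_force: 52.6
```

Emit:
carry_out:
  delta_pos:
    - [0,0,0]
    - [0,0,0]
    - [0,0,0]
    - [0,0,0]
    - [0,0,0]
    - [0,0,0]
    - [0,0,0]
    - [0,0,0]
  rot:
    - [0,10,0]
    - [0,20,0]
    - [0,30,0]
    - [0,40,0]
    - [0,50,0]
    - [0,55,0]
    - [0,55,0]
    - [0,55,0]

```text
clock: 48.85
eef_pos: [389.9, 260.6, 219.9]
tcp_rot: [-2.753, -1.553, 1.142]
contact_force: [-0.2, -0.3, 0.1]
opening: 0.504
grasp_force: 52.7
```

```bash
cat >> h.py <<'E'
def place(x,y,z,yaw):
    # tool x up, z horizontal at direction yaw
    a=np.radians(yaw);zt=np.array([np.cos(a),np.sin(a),0]);xt=np.array([0,0,1.]);yt=np.cross(zt,xt)
    go([x,y,z],Rm=np.c_[xt,yt,zt])
E
python3 - <<'E'
from h import *
st();place(388,316,119,88)
E
```

```text
t48.85 [389.9 260.6 219.9] [-157.7  -89.    65.4] q [-0.15  0.72  2.29  1.46  1.57 -1.43] F [-0.2 -0.3  0.1] op 43.0 g 52.7
d [-0.1    -0.0034  0.0569] rot [ 0.3   0.96 -0.4 ]
```

Emit:
carry_out:
  delta_pos:
    - [-0.01,-0.001,0.01]
    - [-0.03,-0.003,0.03]
    - [-0.05,-0.0035,0.05]
    - [-0.07,-0.0035,0.057]
    - [-0.085,-0.0035,0.057]
    - [-0.095,-0.0035,0.057]
    - [-0.1,-0.0035,0.057]
    - [-0.1,-0.0035,0.057]
  rot:
    - [0,1,0]
    - [0,1,0]
    - [0,1,0]
    - [0,1,0]
    - [0,1,0]
    - [0,1,0]
    - [0,1,0]
    - [0,1,0]

```text
clock: 49.85
eef_pos: [388.6, 315.9, 119.5]
tcp_rot: [-1.099, -1.565, -0.512]
contact_force: [0.5, 0.4, -1.0]
opening: 0.502
grasp_force: 52.7
```

Emit:
carry_out:
  delta_pos:
    - [-0.003,0,0]
    - [-0.006,0,0]
    - [-0.008,0,0]
    - [-0.009,0,0]
    - [-0.009,0,0]
  rot:
    - [0,0,0]
    - [0,0,0]
    - [0,0,0]
    - [0,0,0]
    - [0,0,0]

```text
clock: 50.48
eef_pos: [388.3, 316.2, 110.4]
tcp_rot: [-1.109, -1.564, -0.502]
contact_force: [-0.3, 0.2, -0.4]
opening: 0.499
grasp_force: 52.7
```

Emit:
carry_out:
  delta_pos:
    - [0,0,0]
    - [0,0,0]
    - [0,0,0]
    - [0,0,0]
    - [0.02,0,0]
    - [0.06,0,0]
    - [0.11,0,0]
    - [0.13,0,0]
  rot:
    - [0,0,0]
    - [0,0,0]
    - [0,0,0]
    - [0,0,0]
    - [0,0,0]
    - [0,0,0]
    - [0,0,0]
    - [0,0,0]
  claw: 0.065

```text
clock: 51.48
eef_pos: [388.8, 315.8, 242.7]
tcp_rot: [-0.782, -1.566, -0.829]
contact_force: [0.4, -0.3, 0.3]
opening: 0.761
grasp_force: 0.0
```

Emit:
carry_out:
  delta_pos:
    - [0,0,-0.06]
    - [0,0,-0.12]
    - [0,0,-0.18]
    - [0,0,-0.24]
    - [0,0,-0.3]
    - [0,0,-0.34]
    - [0,0,-0.34]
    - [0,0,-0.34]
  rot:
    - [0,-10,0]
    - [0,-20,0]
    - [0,-30,0]
    - [0,-40,0]
    - [0,-50,0]
    - [0,-60,0]
    - [0,-70,0]
    - [0,-80,0]

```text
clock: 52.48
eef_pos: [375.4, -24.8, 240.2]
tcp_rot: [-3.138, -0.172, 1.527]
contact_force: [-0.6, 0.4, -0.2]
opening: 0.763
grasp_force: 0.0
```

Run:
```python
from h import *
st()
im=r.grab_frame("top");cv2.imwrite("pics/top8.png",im);matseg("top",im)
for d in r.cut_out("plate0_mid","top"):
    if d["p"]>.2: print(round(d["p"],2),np.round(d["box"]),rect(d["mask"],11),rect(d["mask"],33))
im=r.grab_frame("scene");cv2.imwrite("pics/scene8.png",im);matseg("scene",im)
```

```text
t52.48 [375.4 -24.8 240.2] [-179.8   -9.9   87.5] q [-0.21 -0.01  2.14  0.19  1.06 -0.27] F [-0.6  0.4 -0.2] op 65.1 g 0.0
top [  70  150  112  135 3001] [468.2 359.1 369.4 303.5   1.5] V [ 44. 105. 157. 178. 198.]
top [ 101  203   62   24 1044] [472.4 342.3 164.   48.9  83.8] V [ 44.15  78.   105.   121.   134.  ]
top [  99  236   62   21 1047] [387.8 344.1 164.7  48.3  87.6] V [ 44.  72.  95. 111. 115.]
0.89 [202. 160. 261. 181.] [594.5  70.8 162.6  50.1  83.6] [590.9  69.1 160.1  49.4  83.6]
0.71 [182.  97. 215. 130.] [754.3 164.9  90.6  88.4   1.1] [748.2 161.8  89.1  87.1   1.1]
scene [ 325  118   62   34 1052] [255.9 338.7 262.1 114.1 -84.9] V [ 70. 154. 158. 163. 168.]
scene [ 388  118   72  108 3981] [535.  473.8 443.7 245.2 -33.7] V [111. 180. 186. 191. 198.]
scene [345 137  49  28 648] [389.4 343.8 168.7  55.4  88.2] V [ 47.  68.  80.  89. 103.]
scene [ 325  153   64   73 2369] [493.1 219.4 264.9 186.3 -31.5] V [ 90. 149. 155. 164. 179.]
scene [358 156  52  28 703] [474.1 342.1 167.8  54.3  83.8] V [ 49.  75.  92. 102. 123.]
```

Run:
```python
from h import *
go([584.3,9.4,110],[180,0,83.6])
```

```text
d [0.0155 0.2087 0.1339] rot [ -0.65 -10.21   4.35]
```

Emit:
carry_out:
  delta_pos:
    - [0.0155,0.06,0.02]
    - [0.0155,0.12,0.04]
    - [0.0155,0.17,0.07]
    - [0.0155,0.209,0.1]
    - [0.0155,0.209,0.134]
    - [0.0155,0.209,0.134]
    - [0.0155,0.209,0.134]
  rot:
    - [0,-5,2]
    - [-0.6,-10,4.4]
    - [-0.6,-10,4.4]
    - [-0.6,-10,4.4]
    - [-0.6,-10,4.4]
    - [-0.6,-10,4.4]
    - [-0.6,-10,4.4]

```text
clock: 53.5
eef_pos: [584.6, 5.5, 109.5]
tcp_rot: [-3.138, -0.003, 1.452]
contact_force: [-0.4, 0.2, -0.5]
opening: 0.761
grasp_force: 0.0
```

Emit:
carry_out:
  delta_pos:
    - [0,0,0.03]
    - [0,0,0.055]
    - [0,0,0.067]
    - [0,0,0.07]
    - [0,0,0.07]
  rot:
    - [0,0,0]
    - [0,0,0]
    - [0,0,0]
    - [0,0,0]
    - [0,0,0]

```text
clock: 54.12
eef_pos: [585.4, 6.6, 40.2]
tcp_rot: [-3.141, -0.003, 1.453]
contact_force: [0.9, -0.2, 0.2]
opening: 0.761
grasp_force: 0.0
```

Emit:
carry_out:
  delta_pos:
    - [0,0,0]
    - [0,0,0]
    - [0,0,0]
    - [0,0,0]
    - [0,0,-0.001]
  rot:
    - [0,0,0]
    - [0,0,0]
    - [0,0,0]
    - [0,0,0]
    - [0,0,0]
  claw: 0.03
  grip_force: 40

```text
clock: 54.75
eef_pos: [585.3, 6.7, 40.4]
tcp_rot: [-3.14, -0.003, 1.453]
contact_force: [1.4, 0.1, 0.3]
opening: 0.503
grasp_force: 43.2
```

Emit:
carry_out:
  delta_pos:
    - [0.005,0,-0.002]
    - [0.012,0,-0.002]
    - [0.02,0,-0.002]
    - [0.026,0,-0.001]
    - [0.028,0,0.001]
    - [0.028,0,0.001]
  rot:
    - [0,0,0]
    - [0,0,0]
    - [0,0,0]
    - [0,0,0]
    - [0,0,0]
    - [0,0,0]

```text
clock: 55.5
eef_pos: [588.1, 34.5, 40.0]
tcp_rot: [-3.139, -0.002, 1.454]
contact_force: [-4.2, -1.5, 10.6]
opening: 0.501
grasp_force: 44.3
```

Emit:
carry_out:
  delta_pos:
    - [0,0,0]
    - [0,0,0]
    - [0,0,0]
    - [0,0,-0.03]
    - [0,0,-0.08]
    - [0,0,-0.13]
    - [0,0,-0.18]
    - [0,0,-0.2]
  rot:
    - [0,0,0]
    - [0,0,0]
    - [0,0,0]
    - [0,0,0]
    - [0,0,0]
    - [0,0,0]
    - [0,0,0]
    - [0,0,0]
  claw: 0.065

```text
clock: 56.5
eef_pos: [589.7, 34.0, 242.6]
tcp_rot: [3.139, -0.003, 1.453]
contact_force: [0.2, -0.1, -0.6]
opening: 0.761
grasp_force: 0.0
```

Run:
```python
from h import *
st()
for c in("top","scene"):
    im=r.grab_frame(c);cv2.imwrite(f"pics/{c}9.png",im)
    for d in r.cut_out("plate0_mid",c):
        if d["p"]>.2: print(c,round(d["p"],2),np.round(d["box"]),rect(d["mask"],33,c))
```

```text
t56.50 [589.7  34.  242.6] [179.9  -0.2  83.3] q [0.05 0.31 1.72 0.   1.1  0.17] F [ 0.2 -0.1 -0.6] op 65.0 g 0.0
top 0.76 [207. 162. 252. 183.] [594.4 104.8  67.1  45.   83.4]
top 0.68 [112. 306. 164. 357.] [165.2 306.6 159.3  46.5 -49.2]
top 0.31 [323. 138. 328. 165.] [ 644.5 -180.4   72.8   16.5   -6.2]
scene 0.86 [313. 211. 370. 244.] [595.7  96.1 166.6  52.8  83.7]
scene 0.44 [136. 309. 167. 342.] [ 605.8 -477.6   97.7   56.5   20.5]
scene 0.27 [174. 195. 215. 250.] [ 371.7 -261.3  151.7   85.4    1. ]
```

Run:
```python
from h import *
grasp(594.5,97,83.5)
```

```text
approach [610.05613488 233.53444355 100.4177849 ]
d [ 0.2004 -0.0013  0.1387] rot [ -0.22 -45.14  -0.18]
grasp [602.85192647 170.30391784  36.77817459]
d [ 0.1366 -0.0009  0.2022] rot [ -0.22 -45.14  -0.18]
```

Emit:
carry_out:
  delta_pos:
    - [0.04,0,0]
    - [0.09,0,0.01]
    - [0.14,0,0.04]
    - [0.18,0,0.08]
    - [0.2,-0.001,0.115]
    - [0.2,-0.001,0.139]
    - [0.2,-0.001,0.139]
    - [0.2,-0.001,0.139]
  rot:
    - [0,-9,0]
    - [0,-18,0]
    - [0,-27,0]
    - [0,-36,0]
    - [0,-45,0]
    - [0,-45,0]
    - [0,-45,0]
    - [0,-45,0]

```text
clock: 57.7
eef_pos: [611.5, 231.9, 102.6]
tcp_rot: [-3.141, 0.781, 1.452]
contact_force: [0.7, -0.8, 0.1]
opening: 0.759
grasp_force: 0.0
```

Run:
```python
from h import *
st();grasp(594.5,97,83.5)
im=r.grab_frame("wrist")
for q in [(594.5+80*np.cos(1.457)+a*22,97+79.5,33-b) for a in(-1,1) for b in(0,8)]: print(wp(q).round())
g=cv2.cvtColor(im,cv2.COLOR_BGR2HSV)[...,2]
print(g[225,200:340:4]);print(g[160:260:4,275])
```

```text
t57.70 [611.5 231.9 102.6] [-180.    44.8   83.2] q [ 0.62  0.84  1.37 -0.55  1.52  0.94] F [ 0.7 -0.8  0.1] op 64.9 g 0.0
approach [610.05613488 233.53444355 100.4177849 ]
d [ 0.0025 -0.0017  0.0005] rot [-0.26 -0.25 -0.22]
grasp [602.85192647 170.30391784  36.77817459]
d [ 0.0022 -0.0013  0.0905] rot [-0.26 -0.25 -0.22]
[239. 212.]
[240. 202.]
[304. 209.]
[303. 198.]
[123 123 123 123 123 123 123 123 123 124 124 118 111 111 111 112 111 111
 111 111 112 111 112 111 111 110 120 129 129 130 131 131 132 132 132]
[173 174 173 175 175 176 177 178 111 112 156  91  92 112 111 111 111 112
 111 111 111 112 111 111 111]
```

Emit:
carry_out:
  delta_pos:
    - [0.002,0,0.03]
    - [0.002,0,0.055]
    - [0.002,0,0.075]
    - [0.002,0,0.087]
    - [0.002,0,0.0905]
    - [0.002,0,0.0905]
  rot:
    - [0,0,0]
    - [0,0,0]
    - [0,0,0]
    - [0,0,0]
    - [0,0,0]
    - [0,0,0]

```text
clock: 58.5
eef_pos: [603.6, 171.4, 35.6]
tcp_rot: [-3.14, 0.783, 1.454]
contact_force: [0.4, 0.9, 0.7]
opening: 0.764
grasp_force: 0.0
```

Emit:
carry_out:
  delta_pos:
    - [0,0,0]
    - [0,0,0]
    - [0,0,0]
    - [0,0,0]
    - [0,0,0]
  rot:
    - [0,0,0]
    - [0,0,0]
    - [0,0,0]
    - [0,0,0]
    - [0,0,0]
  claw: 0.03
  grip_force: 50

```text
clock: 59.12
eef_pos: [603.6, 171.4, 35.5]
tcp_rot: [-3.14, 0.783, 1.455]
contact_force: [0.1, 3.3, 5.3]
opening: 0.499
grasp_force: 53.0
```

Emit:
carry_out:
  delta_pos:
    - [-0.006,0,-0.006]
    - [-0.02,0,-0.02]
    - [-0.04,0,-0.04]
    - [-0.065,0,-0.065]
    - [-0.09,0,-0.09]
    - [-0.115,0,-0.115]
    - [-0.13,0,-0.13]
    - [-0.13,0,-0.13]
  rot:
    - [0,0,0]
    - [0,0,0]
    - [0,0,0]
    - [0,0,0]
    - [0,0,0]
    - [0,0,0]
    - [0,0,0]
    - [0,0,0]

```text
clock: 60.12
eef_pos: [604.1, 170.9, 220.8]
tcp_rot: [3.141, 0.781, 1.452]
contact_force: [1.3, -0.0, -2.1]
opening: 0.502
grasp_force: 52.4
```

Emit:
carry_out:
  delta_pos:
    - [0.005,0,-0.005]
    - [0.01,0,-0.01]
    - [0.02,0,-0.02]
    - [0.03,0,-0.03]
    - [0.04,0,-0.04]
    - [0.05,0,-0.05]
    - [0.06,0,-0.06]
    - [0.07,0,-0.07]
  rot:
    - [0,10,0]
    - [0,20,0]
    - [0,30,0]
    - [0,40,0]
    - [0,50,0]
    - [0,60,0]
    - [0,70,0]
    - [0,80,0]

```text
clock: 61.12
eef_pos: [615.0, 268.8, 218.4]
tcp_rot: [-3.139, -0.618, 1.45]
contact_force: [-1.2, 1.1, -1.4]
opening: 0.501
grasp_force: 52.4
```

Emit:
carry_out:
  delta_pos:
    - [0,0,0]
    - [0,0,0]
    - [0,0,0]
    - [0,0,0]
    - [0,0,0]
    - [0,0,0]
    - [0,0,0]
    - [0,0,0]
  rot:
    - [0,10,0]
    - [0,20,0]
    - [0,30,0]
    - [0,40,0]
    - [0,50,0]
    - [0,55,0]
    - [0,55,0]
    - [0,55,0]

```text
clock: 62.12
eef_pos: [615.1, 269.1, 218.8]
tcp_rot: [-1.498, -1.568, -0.19]
contact_force: [-0.3, 0.2, -0.4]
opening: 0.507
grasp_force: 52.5
```

Run:
```python
from h import *
st();place(556,316,119,84)
```

```text
t62.12 [615.1 269.1 218.8] [-85.8 -89.8 -10.9] q [-0.08  0.81  1.87  1.6   1.56 -1.1 ] F [-0.3  0.2 -0.4] op 43.3 g 52.5
d [-0.1    -0.0639  0.0397] rot [ 0.74 -0.01 -0.17]
```

Emit:
carry_out:
  delta_pos:
    - [-0.01,-0.01,0.01]
    - [-0.02,-0.03,0.02]
    - [-0.04,-0.05,0.03]
    - [-0.06,-0.064,0.04]
    - [-0.08,-0.064,0.04]
    - [-0.095,-0.064,0.04]
    - [-0.1,-0.064,0.04]
    - [-0.1,-0.064,0.04]
  rot:
    - [0,0,0]
    - [0,0,0]
    - [0,0,0]
    - [0,0,0]
    - [0,0,0]
    - [0,0,0]
    - [0,0,0]
    - [0,0,0]

```text
clock: 63.12
eef_pos: [556.3, 316.5, 119.6]
tcp_rot: [-0.631, -1.568, -1.058]
contact_force: [-0.7, -0.1, -0.6]
opening: 0.501
grasp_force: 52.4
```

Emit:
carry_out:
  delta_pos:
    - [-0.003,0,0]
    - [-0.006,0,0]
    - [-0.008,0,0]
    - [-0.009,0,0]
    - [-0.009,0,0]
  rot:
    - [0,0,0]
    - [0,0,0]
    - [0,0,0]
    - [0,0,0]
    - [0,0,0]

```text
clock: 63.75
eef_pos: [556.2, 316.5, 110.5]
tcp_rot: [-0.643, -1.568, -1.045]
contact_force: [-0.8, 0.1, -0.6]
opening: 0.502
grasp_force: 52.4
```

Emit:
carry_out:
  delta_pos:
    - [0,0,0]
    - [0,0,0]
    - [0,0,0]
    - [0,0,0]
    - [0.02,0,0]
    - [0.06,0,0]
    - [0.11,0,0]
    - [0.13,0,0]
  rot:
    - [0,0,0]
    - [0,0,0]
    - [0,0,0]
    - [0,0,0]
    - [0,0,0]
    - [0,0,0]
    - [0,0,0]
    - [0,0,0]
  claw: 0.065

```text
clock: 64.75
eef_pos: [556.6, 316.1, 243.2]
tcp_rot: [0.213, -1.567, -1.901]
contact_force: [0.4, 0.6, 0.1]
opening: 0.767
grasp_force: 0.0
```

Emit:
carry_out:
  delta_pos:
    - [0,0,-0.05]
    - [0,0,-0.1]
    - [0,0,-0.15]
    - [0,0,-0.19]
    - [0,0,-0.21]
    - [0,0,-0.21]
    - [0,0,-0.21]
    - [0,0,-0.21]
  rot:
    - [0,-10,0]
    - [0,-20,0]
    - [0,-30,0]
    - [0,-40,0]
    - [0,-50,0]
    - [0,-60,0]
    - [0,-70,0]
    - [0,-80,0]

```text
clock: 65.75
eef_pos: [531.9, 107.1, 241.0]
tcp_rot: [3.141, -0.172, 1.452]
contact_force: [-1.0, 0.2, -0.7]
opening: 0.758
grasp_force: 0.0
```

Emit:
carry_out:
  delta_pos:
    - [-0.05,-0.05,0]
    - [-0.1,-0.1,0]
    - [-0.13,-0.16,0]
    - [-0.13,-0.2,0]
    - [-0.13,-0.2,0]
  rot:
    - [0,0,0]
    - [0,0,0]
    - [0,0,0]
    - [0,0,0]
    - [0,0,0]

```text
clock: 66.38
eef_pos: [313.5, 4.2, 216.7]
tcp_rot: [-3.136, -0.177, 1.451]
contact_force: [0.5, -0.5, -0.4]
opening: 0.758
grasp_force: 0.0
```

Run:
```python
from h import *
st()
I={}
for c in("top","scene"):
    im=r.grab_frame(c);I[c]=im;cv2.imwrite(f"pics/{c}10.png",im);matseg(c,im)
a=cv2.resize(I["top"][85:285,65:435],(800,432),interpolation=cv2.INTER_CUBIC)
b=cv2.resize(I["scene"][230:330,215:325],(184,168),interpolation=cv2.INTER_CUBIC)
c=cv2.resize(I["scene"][110:240,320:470],(194,168),interpolation=cv2.INTER_CUBIC)
o=np.zeros((600,800,3),np.uint8);o[:432]=a;o[432:,:184]=b;o[432:,200:394]=c
d=cv2.resize(I["scene"][190:290,120:220],(168,168));o[432:,410:578]=d
cv2.imwrite("pics/final.png",o)
```

```text
t66.38 [313.5   4.2 216.7] [-179.7  -10.1   83.1] q [-0.17 -0.11  2.28  0.21  0.99 -0.17] F [ 0.5 -0.5 -0.4] op 64.7 g 0.0
top [  70  150  112  135 3023] [468.2 359.1 369.4 303.5   1.5] V [ 44. 102. 156. 174. 197.]
top [ 101  172   65   25 1104] [565.4 340.6 168.3  65.1  83.4] V [ 45.    76.75 105.   129.   133.  ]
top [ 101  203   62   24 1064] [472.4 342.3 164.   49.2  83.6] V [ 46.  80. 109. 128. 133.]
top [  99  236   62   21 1071] [387.8 344.2 165.   48.   87.7] V [ 45.  73.  96. 113. 132.]
scene [ 325  118   62   34 1050] [255.9 338.7 262.1 114.1 -84.9] V [ 70.45 152.   157.   161.   166.  ]
scene [ 388  118   72  108 3982] [535.  473.8 443.7 245.2 -33.7] V [110. 178. 184. 190. 196.]
scene [345 137  50  29 650] [390.  343.9 168.8  54.2  87.7] V [ 47.45  71.    83.    97.   114.55]
scene [ 325  153   64   73 2366] [493.1 219.4 264.9 186.3 -31.5] V [ 92. 150. 155. 164. 183.]
scene [358 156  52  28 710] [474.1 341.8 168.3  55.3  83.9] V [ 48.45  79.    95.   104.   123.  ]
scene [373 175  54  30 764] [559.5 342.3 168.6  54.3  83.4] V [ 49.    80.    96.   106.25 124.  ]
```

View pics/final.png

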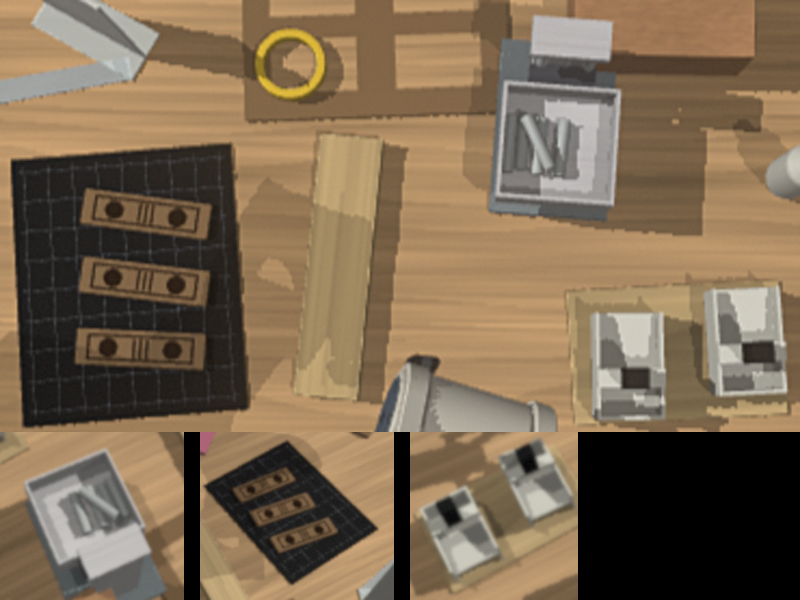

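The final picture shows all three plates flat on the mat with engraved faces up, at about (147,215), (145,282) and (140,348). Both scoops stand on the board at about (628,365) and (745,343), and they look empty. The axles lie in the pan at about (540,140).

```bash
python3 -c "
from rig import r
print(r.sign_off())"
```

```text
the job is handed in; nothing more can be done
None
```

The job is handed in, and the hand-in gave no verdict. The last pictures show the axles in the pan, both scoops empty and upright on their board, and all three plates engraved face up on the mat. Weights lifted and pictures suggest five axles, enough to hold the pan on its stop; I couldn't read the pan joint, and the tape and glue were not touched.

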